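# Start the last cover pillar square

### The job

The last square brass pillar only stands leaning in its threaded hole on the sloping display mount. Take the blue-handled box-spanner driver from its wooden block, seat it fully over the pillar, straighten the pillar until it stands square to the mount's board, and only then start its thread with about a quarter turn clockwise, never forcing it; it is not to be tightened yet. Put the driver back upright in its block, and keep clear of the medal, the other pillars and the other things on the table.

Things in the scene. Friction and masses are not known exactly. Their poses are not given: they have to be found in the camera images.
- driver_grip (a point): Centre of the driver's handle: blue plastic, square, 26 x 26 mm, 78 mm long, grasp it anywhere along its length. The driver (153 mm long, about 0.18 kg) stands socket down in its block. This point is on its axis, 111 mm above the socket's mouth, 42 mm below its top. z runs along the axis from socket to handle; x and y are normal to the handle's flats.
- driver_mouth (a point): Centre of the mouth of the driver's socket (axes as driver_grip): a steel square tube, 24 mm across its outer flats (35 mm over the corners), 43 mm long, open below; inside 15 mm square, closed 32 mm above the mouth, the lowest 5 mm flared by up to 4 mm all round. The inner flats face x and y.
- pillar_top (a point): Centre of the top of the loose brass pillar, the one that leans (mount's low corner on its -y side). 14 mm square (20 mm over the corners), 40 mm tall, its top end turned to a 45-degree cone; 4 mm of stud below it, so this point is 44 mm from the board along the pillar. z is the pillar's axis, up; x and y do NOT tell how its flats face: see or feel that.
- insert (a point): Centre of that pillar's threaded hole in the surface of the sloping board; z is the board's normal and the thread's axis (the board slopes 12 degrees), x points up the slope. With the driver fully down on the upright pillar, the socket's mouth is 12 mm from this point along z.
- pillar (a joint): Turn of the loose pillar about its axis in rad, 0 at the start, grows clockwise seen from above (tightening, it sinks 2 mm a turn); it can also be turned back by up to 1.6, which does no harm.
- stand_hole (a point): Centre of the mouth of the hole in the driver's block of light wood, 60 x 60 x 45 mm; round hole 38 mm wide, chamfered, 35 mm deep. The driver at home stands in it with its mouth 35 mm below this point.
- loupe: Bystander: black stand loupe, 42 mm wide, 42 mm high; origin at its underside.
- felt_weight: Bystander: red felt-covered weight, 34 x 56 x 23 mm; origin at its underside.
- beaker: Bystander: clear beaker, 100 mm wide, 122 mm high; origin at its underside.
- fittings: What is fixed on the sloping grey board, which is 150 (x) x 130 (y) mm; origin at the centre of the board's upper surface, x up the slope, z its normal. A dark bronze medal, 53 mm across, 9 mm high with its clips, sits at the origin; upright pillars like the loose one stand at (52,-43), (-52,43), (52,43) mm; the loose one's hole is at (-52,-43).
- driver: The driver as a whole; origin and axes as driver_mouth.
- pillar_lift: How the loose pillar behaves (origin at its pivot in the board's surface, z its axis; x, y do not tell its flats): it leans 5 to 9 degrees at the start, gives way to about 3 N sideways at its top, more if pushed fast (at most 11 degrees each way), and stays as it is left. Turning it takes about 0.15 N m. It has some 2 degrees of play in the seated driver.
There are look-alikes about, which are no part of the job. Leave any red look-alike of the driver alone.

How it is judged:
On the way, in this order (a step that is already met when the one before it is completed fails the run):
1. the driver is fully down over the pillar (25 mm or more) and both stand square to the board (driver within 5.7, pillar within 4.9 degrees), the pillar not yet turned by more than 20 degrees (z of driver_mouth in the frame of pillar_top below -0.025 m and angle between the z axis of driver_mouth and the z axis of insert, either way round below 0.1 rad and angle between the z axis of pillar_top and the z axis of insert, either way round below 0.085 rad and value of joint pillar below 0.35 rad), for 0.2 s.
2. the pillar is turned clockwise by at least 60 degrees with the driver still fully on it and square (z of driver_mouth in the frame of pillar_top below -0.025 m and angle between the z axis of driver_mouth and the z axis of insert, either way round below 0.1 rad and angle between the z axis of pillar_top and the z axis of insert, either way round below 0.085 rad and value of joint pillar above 1.05 rad), for 0.1 s.
At the end, for the whole second after the job is handed in: The pillar is turned a quarter turn clockwise from its start (60 to 120 degrees) and stands within 4.9 degrees of square to the board; the driver stands in its block, released and at rest, within 8.6 degrees of upright and less than 7 mm from the bottom of its hole (value of joint pillar between 1.05 and 2.1 rad and angle between the z axis of pillar_top and the z axis of insert, either way round below 0.085 rad and horizontal distance between driver_mouth and stand_hole below 0.006 m and z of driver_mouth in the frame of stand_hole below -0.028 m and angle between driver's own z axis and vertical below 0.15 rad and linear speed of driver below 0.02 m/s); the robot touches nothing.
It fails at once if the pillar is turned more than 20 degrees clockwise while it leans more than 4.9 degrees (cross-threaded) (value of joint pillar above 0.35 rad and angle between the z axis of pillar_top and the z axis of insert, either way round above 0.085 rad).
It fails at once if the driver is forced on the pillar with more than 60 N (contact force between driver and pillar_lift above 60 N).
It fails at once if the medal or one of the other three pillars is struck (over 5 N) (contact force between any of driver, the arm, the fingers and fittings above 5 N).
It fails at once if a bystander is moved by more than 3 cm (distance of any of loupe, felt_weight, beaker from where it was at the start of the episode above 0.03 m).
It also fails if it takes over 72 s, if anything falls off the work surface, if the arm or the gripper's body presses on something with over 40 N, if the wrist force passes 120 N, or if a joint passes its speed limit or range.

### The arm

A 7-joint arm with a two-finger parallel gripper is mounted at the origin on a cart in front of the work surface, level with it; the furniture and walls round the work are solid. World frame = base frame: x ahead of the robot, y to its left, z up, the work surface at z = 0. Lengths are in m, angles in rad, forces in N, time in s.
With the tool pointing down it reaches from about 0.4 to 0.85 m from the base axis. Payload 6.9 kg.
Tool frame: the origin (TCP) lies at the very end of the fingers, on their centre line; the grasp point (between the pads) lies 19 mm behind it (bot.pinch_z is the distance from the TCP to the grasp point, in m); z points along the fingers, y is the line along which they close (so a half turn about z gives the same grasp; the last joint's range is limited). The gripper opens to 85 mm and grips with 20 to 120 N. Pads are 22 mm wide; open, the fingers measure 114 mm over their backs; the gripper's body (76 mm by 85 mm) begins 54 mm behind the grasp point. The pads swing forward as they close: fully open they stand 13 mm farther back than shut.
Start: joints at [-1.131, 0.507, -0.238, 1.5, 0.126, 1.149, -0.155], TCP at [0.205, 0.59, 0.231] pointing down, gripper open.
Joint ranges: [-3.08, 3.08], [-0.24, 2.05], [-1.43, 1.35], [0, 2.5], [-1.52, 4.66], [0.17, 1.96], [-2.89, 2.89]. Speed limits (rad/s): [2.39, 2.39, 3.14, 3.14, 3.14, 3.14, 3.14].

### API

Orientations are given as a rotation vector (axis times angle).
In Python, from plant import telemetry, capture, calibration, workorder, bot gives the robot as it stands.
- The arm moves only by the shell command python3 -m jog 'ROWS' [OPENING] [FORCE]. ROWS is JSON, a list that holds one entry, the list of rows, each a list of 4 numbers: the shift along the tool's x, y, z in cm, then the turn about the tool's z in rad. In form: [[[dx, dy, dz, twist], ...]]. A call has 1 to 12 rows; each row is the pose to reach, as a shift and turn from the pose commanded when the call began, along the tool's axes at that moment; what a row does not reach only later rows make up. A row lasts 1/10 s, in which the tool goes at most 50 mm and 8.59 degrees, less where a joint would pass 70% of its speed; a pose out of reach is approached as far as the arm can. A call with a gripper value outside its range is refused whole. OPENING is the finger opening in cm, from 0 to 8.54, set as the call begins (- or left out, the last holds). The fingers move at their own pace and stop on an object; FORCE is the grip in N (left out, the last holds). Time passes only in rows, so rows that repeat a pose let the fingers close. It gives the time, the measured TCP pose, the force, the opening and the grip force at its end, in the units of the state.
- telemetry.sense(): the state, without advancing time (a new reading comes with each control period).
- capture(name): name is "side" or "top"; returns the picture (384x512x3 uint8, red, green, blue); there is no depth.
- calibration(name): a dict with "vertical_fov" (degrees; the focal length in pixels is half the picture's height over the tangent of half this angle, whatever the lens; pixels are square), "cx", "cy" (the principal point, pixels), "rvec" (rotation vector, rad) and "tvec" (3), from world to camera coordinates, as OpenCV has them. Camera axes: x right, y down, z forward; pixel columns grow to the right and rows downward; lengths in m; the calibration is good to about 2 mm. A picture is of the moment at which its call begins. calibration takes no time and is no camera call.
- workorder.sign_off(): hands the job in; it is judged then, once.
The state is a dict: "time_s": time; "joint_positions": joint angles; "qd": joint speeds; "tau": joint torques, N m; "ee_pos": TCP position; "tcp_rot": TCP orientation; "wrist_force": force on the tool from outside, world axes, zero at the start; "ft_torque": the same for the moment, N m; "width": finger opening in m; "grip_force": force on a finger pad.
Only numpy, scipy, OpenCV 4.12 (cv2) and the standard library are available. Lean on these libraries where they do the work, as an engineer would, in place of code of your own. Each camera call takes 0.05 s, during which the arm holds its last target. There are 200 camera calls.

## Working session

There is one attempt and no reset: what is moved stays moved. The work goes in short steps, Python scripts to look and compute and a shell command to move; the robot and the scene stay as the last step left them, time stands still between calls to the robot, and variables do not carry over. Pictures are saved under pics/ and viewed, at most 10 in all, crops included, and the job is handed in when it is done.

```bash
mkdir -p pics; ls; python3 - <<'E'
from plant import telemetry, capture, calibration, workorder, bot
import cv2,numpy as np
for n in("side","top"):
    im=capture(n); cv2.imwrite(f"pics/{n}0.png",cv2.resize(im[:,:,::-1],(800,600),interpolation=cv2.INTER_CUBIC)); np.save(f"pics/{n}0.npy",im)
    print(n,calibration(n))
print(telemetry.sense(), bot.pinch_z)
E
```

```text
pics
side {'vertical_fov': 49.85537803665683, 'cx': 255.57694097139816, 'cy': 195.42441754465509, 'rvec': array([ 1.35011694,  1.9351017 , -1.03619164]), 'tvec': array([-0.14003691, -0.23826273,  1.4956017 ])}
top {'vertical_fov': 57.18780885223663, 'cx': 250.96077318112003, 'cy': 192.22190616843258, 'rvec': array([ 2.17831666, -2.18259118,  0.06868684]), 'tvec': array([0.31584266, 0.46522902, 0.91973444])}
{'time_s': 0.1, 'joint_positions': array([-1.13051144,  0.50825247, -0.23756617,  1.5010144 ,  0.12567553,
        1.14891938, -0.15481403]), 'qd': array([ 0.00039899, -0.00297233, -0.00056109, -0.00302146, -0.00117564,
       -0.00238136, -0.00054399]), 'tau': array([-5.06505443e-03, -6.21831465e+01, -2.19482817e+00, -2.50204432e+01,
        1.25676667e-02,  7.86035758e-03, -2.78095200e-05]), 'ee_pos': array([0.20525053, 0.58986091, 0.23052498]), 'tcp_rot': array([-5.23355733e-01, -3.09741228e+00,  2.48619527e-03]), 'wrist_force': array([-0.29690213, -0.00862693,  0.31285249]), 'ft_torque': array([-0.02947937,  0.01847926,  0.00681032]), 'grip_force': 0.0, 'width': 0.0854877379933608} 0.0187
```

View pics/side0.png

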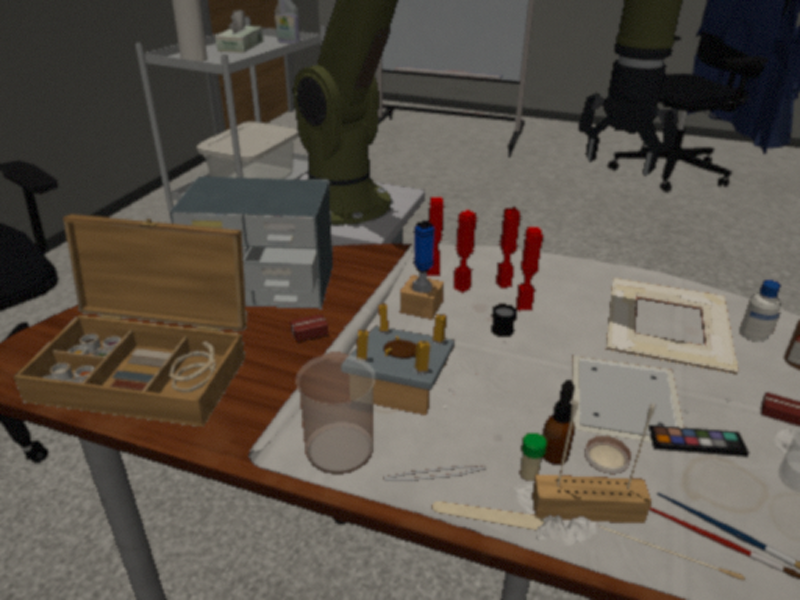

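View pics/top0.png

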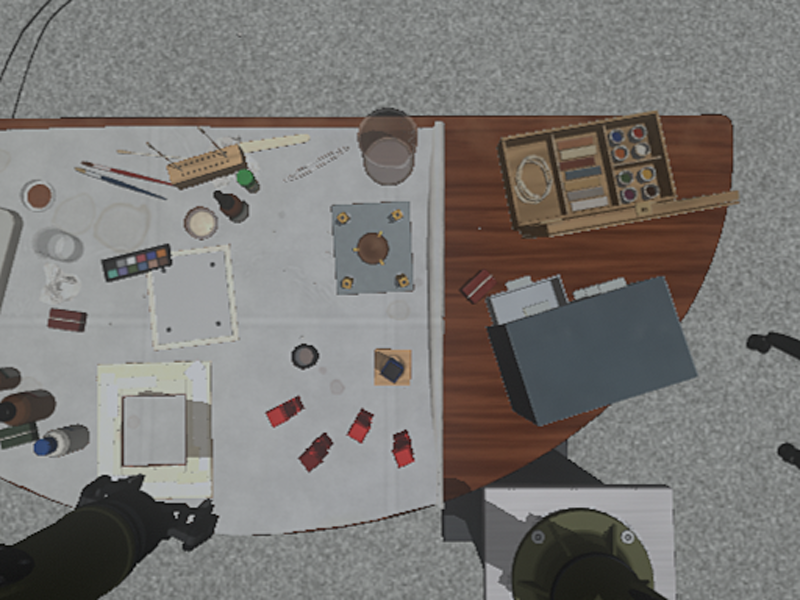

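The side view shows four red look-alikes, at (436,220), (467,245), (510,245) and (533,260), and one blue-handled driver in its wooden block at (424,245). In the top view the reds are at (285,411), (316,452), (361,425) and (402,450), and the blue one is at (392,368). I choose the blue one, and will check it and the mount in a close crop.

```bash
python3 - <<'E'
import cv2,numpy as np
t=np.load("pics/top0.npy")[:,:,::-1]; s=np.load("pics/side0.npy")[:,:,::-1]
# top crop x 205..275,y 120..255 ; side crop x 210..300, y135..270
a=cv2.resize(t[122:257,205:275],None,fx=4.4,fy=4.4,interpolation=cv2.INTER_CUBIC)
b=cv2.resize(s[135:270,210:300],None,fx=4.4,fy=4.4,interpolation=cv2.INTER_CUBIC)
o=np.hstack([a,b]);print(a.shape,b.shape,o.shape); cv2.imwrite("pics/crop1.png",o)
E
```

```text
(594, 308, 3) (594, 396, 3) (594, 704, 3)
```

View pics/crop1.png

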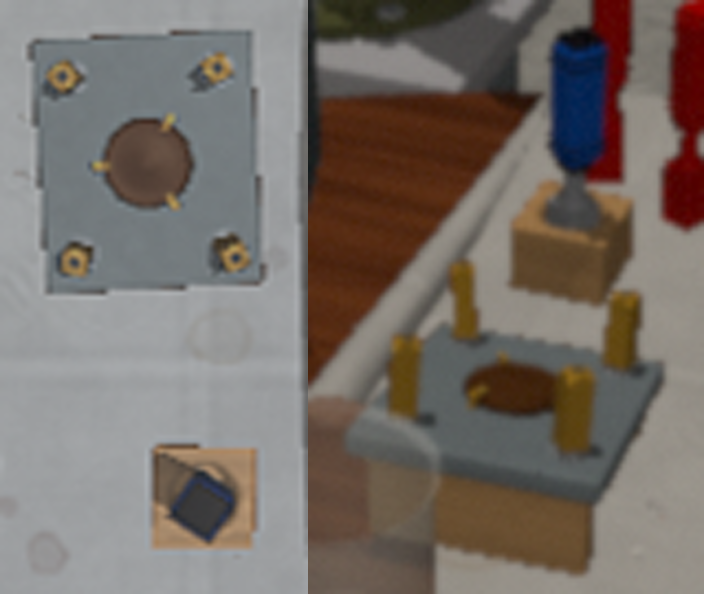

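The crop confirms the blue driver in the wooden block, with its handle turned about 30° (top crop 205,507). The mount's high side is away from the robot, so the loose pillar is at top crop (235,255) and side crop (461,264). Now I fit the poses.

```bash
cat > h.py <<'E'
import numpy as np,cv2
from plant import telemetry, capture, calibration, bot
from scipy.spatial.transform import Rotation as R
from scipy.optimize import least_squares
C={n:calibration(n) for n in("side","top")}
def proj(n,P):
    c=C[n]; q=R.from_rotvec(c["rvec"]).apply(np.atleast_2d(P))+c["tvec"]; f=192/np.tan(np.radians(c["vertical_fov"]/2))
    return q[:,:2]/q[:,2:]*f+[c["cx"],c["cy"]]
def onplane(n,uv,z):
    return least_squares(lambda p:(proj(n,[p[0],p[1],z])[0]-uv),[.5,0]).x
def tri(ut,us): return least_squares(lambda p:np.r_[proj("top",p)[0]-ut,proj("side",p)[0]-us],[.5,0,.1])
E
cat > fit.py <<'E'
from h import *
T=lambda c:(np.array(c)+.5)/4.4-.5+[205,122]
S=lambda c:(np.array(c)+.5-[308,0])/4.4-.5+[210,135]
cor=np.array([[75,65,0],[75,-65,0],[-75,-65,0],[-75,65,0]])/1e3
pil=np.array([[52,43,43],[52,-43,43],[-52,43,43]])/1e3
obj=np.vstack([cor,pil])
t=T([(33,40),(250,32),(262,278),(47,291),(62,75),(217,67),(73,260)])
s=S([(590,490),(348,438),(440,325),(662,365),(575,370),(403,338),(625,293)])
def M(p): return R.from_euler("z",p[3])*R.from_euler("y",-np.radians(12))
def W(p,o): return M(p).apply(o)+p[:3]
f=lambda p:np.r_[proj("top",W(p,obj))-t,proj("side",W(p,obj))-s].ravel()
r=least_squares(f,[.55,.1,.06,0],loss="soft_l1");p=r.x
print("board",p,"rms",np.sqrt(np.mean(f(p)**2))); print(f(p).reshape(-1,2).round(1).tolist())
ins=W(p,np.array([[-.052,-.043,0]]))[0]; n=M(p).as_matrix()[:,2]
lt=tri(T((235,255)),S((461,264)));print("insert",ins,"n",n,"top",lt.x,"res",lt.fun.round(1))
d=lt.x-ins;print("len",np.linalg.norm(d),"in board axes",M(p).inv().apply(d), "lean", np.degrees(np.arccos(d@n/np.linalg.norm(d))))
print("driver top",tri(T((205,507)),S((578,42))).x)
bc=[onplane("top",T(c),.045) for c in((153,447),(257,447),(257,548),(153,548))];print("block",np.array(bc),np.mean(bc,0))
hc=[onplane("top",T(c),.163) for c in((200,470),(238,490),(208,543),(168,520))];print("handle",np.mean(hc,0)); 
for a,b in((0,1),(3,2),(0,3),(1,2)): d=hc[b]-hc[a];print(np.linalg.norm(d),np.degrees(np.arctan2(d[1],d[0])))
E
python3 fit.py; python3 -c "
from h import *
r=R.from_rotvec(telemetry.sense()['tcp_rot']);print(r.as_matrix().round(3))"
```

```text
board [0.55110271 0.34735921 0.05311022 0.04713726] rms 0.867936756381768
[[-0.9, -0.5], [0.6, -1.3], [0.5, 1.1], [-0.4, 0.6], [0.2, -0.1], [0.1, -0.0], [0.3, 0.2], [2.1, -0.8], [-1.7, -1.1], [-0.2, -0.7], [0.9, -0.1], [-0.1, 1.4], [0.1, 1.2], [-0.1, 1.4]]
insert [0.50232168 0.30201029 0.04229881] n [-0.20768075 -0.00979676  0.9781476 ] top [0.49224146 0.29668988 0.08714307] res [ 0. -0.  0.  0.]
len 0.04627013711120458 in board axes [-0.00077057 -0.00483953  0.0460099 ] lean 6.079621312957294
driver top [0.3551592  0.31424809 0.15961333]
block [[0.3841264  0.34457767]
 [0.3840357  0.28383084]
 [0.32555352 0.28407039]
 [0.32560867 0.34453515]] [0.35483108 0.31425351]
handle [0.35629601 0.31401619]
0.021754594270707583 -117.72316041729515
0.023320859871123 -119.7633331446503
0.029975144329754465 147.17263542206453
0.030706768613742347 150.19529168848914
[[-0.944  0.329 -0.001]
 [ 0.329  0.944 -0.002]
 [ 0.    -0.002 -1.   ]]
```

```bash
python3 - <<'E'
import cv2,numpy as np
from h import *
P={"side":[.497,.299,.065],"top":[.495,.298,.08]}
o=[]
for n in("top","side"):
    im=np.load(f"pics/{n}0.npy")[:,:,::-1]; row=[]
    pts=[P[n],[.497-.01,.30+.086,.065],[.6,.304,.09]]
    for p in pts:
        u,v=proj(n,p)[0].round().astype(int); a=im[v-11:v+12,u-11:u+12]
        row.append(cv2.resize(a,(260,260),interpolation=cv2.INTER_NEAREST))
    o.append(np.hstack(row))
cv2.imwrite("pics/crop2.png",cv2.convertScaleAbs(np.vstack(o),alpha=1.3))
E
```

```text
(no output)
```

View pics/crop2.png

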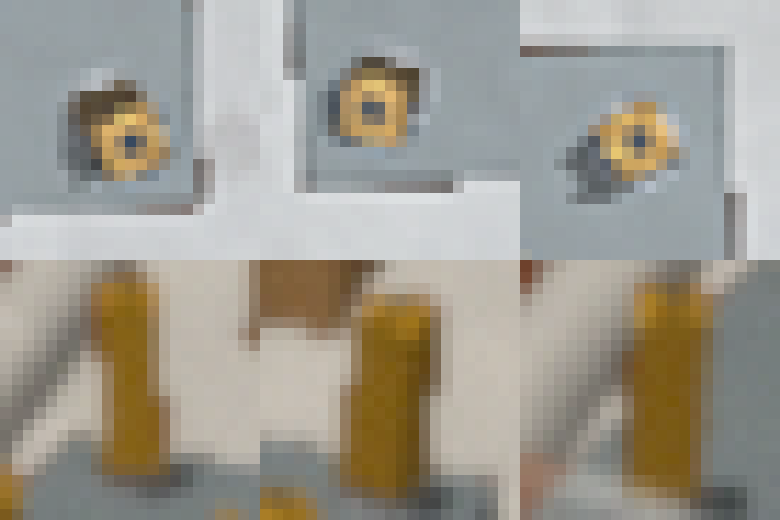

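```bash
python3 - <<'E'
from h import *
c=C["side"];Rm=R.from_rotvec(c["rvec"]);cam=-Rm.inv().apply(c["tvec"]);print("side cam",cam)
f=192/np.tan(np.radians(c["vertical_fov"]/2))
im=np.load("pics/side0.npy").astype(float); b=im[:,:,0]-im[:,:,2]
for name,base,top in(("loose",[.5023,.302,.0423],[.4922,.2967,.0871]),("p2",[.498,.388,.0423],[.489,.3876,.085]),("p3",[.604,.307,.064],[.595,.3066,.107])):
    base,top=np.array(base),np.array(top)
    az=np.degrees(np.arctan2(*(cam-base)[1::-1]))
    q=Rm.apply((base+top)/2)+c["tvec"]
    w=[]
    for k in(.3,.45,.6,.75):
        u,v=proj("side",base+k*(top-base))[0]; r=b[int(round(v)),int(u)-7:int(u)+8]; w.append(np.round(r).astype(int).tolist())
    print(name,"az",az.round(1),"mm/px",(q[2]/f*1e3).round(2)); [print(x) for x in w]
E
```

```text
side cam [1.25636015 0.59213673 0.619788  ]
loose az 21.0 mm/px 2.38
[13, 13, 14, 15, 15, 19, 43, 77, 81, 83, 80, 44, 20, 14, 12]
[9, 11, 13, 13, 16, 20, 45, 77, 85, 80, 65, 34, 18, 14, 12]
[8, 7, 12, 11, 15, 21, 48, 78, 85, 83, 48, 19, 14, 13, 15]
[11, 9, 9, 7, 16, 47, 75, 85, 85, 79, 48, 20, 13, 13, 13]
p2 az 15.1 mm/px 2.33
[6, 8, 11, 18, 42, 71, 79, 81, 77, 71, 59, 30, 16, 15, 14]
[11, 14, 14, 18, 39, 72, 82, 80, 77, 76, 62, 30, 15, 13, 14]
[12, 14, 15, 16, 31, 61, 80, 79, 78, 78, 64, 43, 24, 16, 13]
[13, 15, 14, 17, 41, 72, 78, 83, 75, 66, 59, 30, 16, 14, 14]
p3 az 23.6 mm/px 2.15
[9, 11, 7, -1, 2, 34, 68, 78, 75, 72, 74, 46, 8, -4, -6]
[7, 8, 10, 12, 14, 31, 62, 80, 77, 74, 76, 54, 20, -1, -5]
[9, 8, 9, 15, 38, 66, 78, 79, 76, 72, 54, 20, 0, -5, -6]
[12, 9, 11, 13, 37, 62, 76, 75, 77, 77, 62, 32, 2, -6, -6]
```

```bash
cat >> h.py <<'E'
import sys
def go(p,ydeg=None):
    """tool-axes shift (cm) and twist to bring TCP to p with tool y at world yaw ydeg (mod 180)"""
    s=telemetry.sense(); r=R.from_rotvec(s["tcp_rot"]); m=r.as_matrix()
    y=np.degrees(np.arctan2(m[1,1],m[0,1])); d=r.inv().apply(np.array(p)-s["ee_pos"])*100
    tw=0 if ydeg is None else np.radians(((y-ydeg)+90)%180-90)
    print("shift cm",d.round(2),"twist",round(float(tw),3),"| t",round(s["time_s"],2),"y",y.round(1),"tcp",s["ee_pos"].round(4),"tilt",np.degrees(np.arccos(-m[2,2])).round(2),"F",s["wrist_force"].round(1),"M",s["ft_torque"].round(2),"w",round(s["width"],4),"g",round(s["grip_force"],1),"q7",s["joint_positions"][6].round(2))
E
python3 -c "
from h import *
go([.355,.314,.2],60); go([.355,.314,.102],60)"
```

```text
shift cm [-23.21 -21.13   3.09] twist 0.189 | t 0.1 y 70.8 tcp [0.2053 0.5899 0.2305] tilt 0.09 F [-0.3 -0.   0.3] M [-0.03  0.02  0.01] w 0.0855 g 0.0 q7 -0.15
shift cm [-23.21 -21.11  12.89] twist 0.189 | t 0.1 y 70.8 tcp [0.2053 0.5899 0.2305] tilt 0.09 F [-0.3 -0.   0.3] M [-0.03  0.02  0.01] w 0.0855 g 0.0 q7 -0.15
```

```bash
python3 -m jog '[[[-2.5,-2.3,0,0.02],[-5,-4.6,0,0.05],[-8,-7.2,0,0.08],[-11,-10,0,0.1],[-14,-12.7,0,0.13],[-17,-15.5,0,0.15],[-20,-18.2,0,0.17],[-22,-20,0,0.18],[-23.2,-21.1,1,0.19],[-23.2,-21.1,2,0.19],[-23.2,-21.1,2.8,0.19],[-23.2,-21.1,2.8,0.19]]]' 5.5
python3 - <<'E'
from h import *
for n in("top","side"): 
    im=capture(n);np.save(f"pics/{n}1.npy",im)
go([.355,.314,.102],60)
t=np.load("pics/top1.npy")[:,:,::-1]; s=np.load("pics/side1.npy")[:,:,::-1]
a=cv2.resize(t[182:272,205:295],(400,400)); b=cv2.resize(s[100:220,220:340],(400,400),interpolation=cv2.INTER_CUBIC)
cv2.imwrite("pics/g1.png",np.hstack([a,b]))
E
```

```text
time_s: 1.3
ee_pos: [0.3536, 0.3157, 0.2016]
tcp_rot: [-0.81, -3.033, 0.003]
wrist_force: [0.1, 0.2, -0.9]
width: 0.055
grip_force: 0.0
shift cm [-0.18 -0.12 10.08] twist 0.001 | t 1.4 y 60.1 tcp [0.3542 0.316  0.2028] tilt 0.07 F [-0.3  0.2  0.8] M [ 0.02  0.   -0.02] w 0.0553 g 0.0 q7 0.21
```

View pics/g1.png

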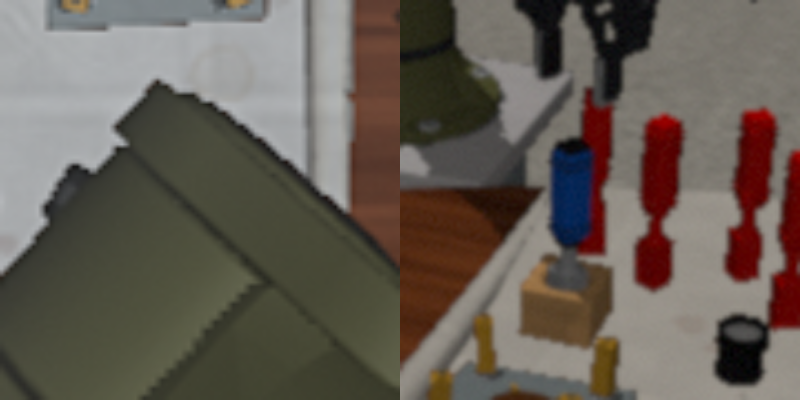

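The fingers (side crop 547 and 607) straddle the blue handle (572), so I descend and close.

```bash
python3 -m jog '[[[-0.1,-0.1,2,0],[-0.2,-0.1,4,0],[-0.2,-0.1,6,0],[-0.2,-0.1,8,0],[-0.2,-0.1,9.3,0],[-0.2,-0.1,10,0],[-0.2,-0.1,10,0]]]'
python3 -m jog '[[[0,0,0,0],[0,0,0,0],[0,0,0,0],[0,0,0,0],[0,0,0,0],[0,0,0,0],[0,0,0,0],[0,0,0,0]]]' 2.0 30
python3 -c "
from h import *
go([.355,.314,.102],60)"
```

```text
time_s: 2.1
ee_pos: [0.3559, 0.3133, 0.1028]
tcp_rot: [-0.813, -3.034, 0.001]
wrist_force: [0.2, 0.1, 0.4]
width: 0.0552
grip_force: 0.0
time_s: 2.9
ee_pos: [0.3568, 0.3133, 0.104]
tcp_rot: [0.815, 3.033, 0.002]
wrist_force: [-0.3, -0.4, 6.6]
width: 0.0263
grip_force: 30.4
shift cm [ 0.19 -0.03  0.2 ] twist -0.001 | t 2.9 y 59.9 tcp [0.3568 0.3133 0.104 ] tilt 0.09 F [-0.3 -0.4  6.6] M [-0.03  0.25  0.05] w 0.0263 g 30.4 q7 0.18
```

```bash
python3 -m jog '[[[0,0,-1,0],[0,0,-3,0],[0,0,-5,0],[0,0,-7,0],[0,0,-9,0],[0,0,-11,0],[0,0,-11.5,-0.1],[0,0,-11.5,-0.25],[0,0,-11.5,-0.4],[0,0,-11.5,-0.55],[0,0,-11.5,-0.7],[0,0,-11.5,-0.85]]]'
python3 -c "
from h import *
go([.492,.2967,.205],110)"
```

```text
time_s: 4.1
ee_pos: [0.3561, 0.3124, 0.2186]
tcp_rot: [0.518, -3.098, 0.001]
wrist_force: [0.5, -0.9, -2.6]
width: 0.026
grip_force: 30.2
shift cm [-12.34  -5.9    1.36] twist -0.018 | t 4.1 y 109.0 tcp [0.3561 0.3124 0.2186] tilt 0.04 F [ 0.5 -0.9 -2.6] M [0.01 0.   0.02] w 0.026 g 30.2 q7 1.0
```

```bash
python3 -m jog '[[[-1.5,-0.7,0,-0.02],[-3.5,-1.7,0,-0.02],[-6,-2.9,0,-0.02],[-8.5,-4.1,0,-0.02],[-10.5,-5,0,-0.02],[-11.7,-5.6,0,-0.02],[-12.3,-5.9,0.5,-0.02],[-12.3,-5.9,0.8,-0.02],[-12.3,-5.9,0.8,-0.02]]]'
python3 - <<'E'
from h import *
for n in("top","side"): 
    im=capture(n);np.save(f"pics/{n}2.npy",im)
go([.492,.2967,.175],110)
t=np.load("pics/top2.npy")[:,:,::-1]; s=np.load("pics/side2.npy")[:,:,::-1]
a=cv2.resize(t[112:212,195:295],(400,400),interpolation=cv2.INTER_CUBIC); b=cv2.resize(s[120:240,190:310],(400,400),interpolation=cv2.INTER_CUBIC)
cv2.imwrite("pics/g2.png",np.hstack([a,b]))
m=telemetry.sense()["ee_pos"]-[0,0,.094]
print("mouth expected",m,"side px",proj("side",m))
E
```

```text
time_s: 5.0
ee_pos: [0.4904, 0.2964, 0.2096]
tcp_rot: [0.541, -3.093, 0.001]
wrist_force: [0.1, -0.7, -1.4]
width: 0.0263
grip_force: 30.3
shift cm [-0.13 -0.04  3.53] twist -0.003 | t 5.1 y 109.9 tcp [0.4906 0.2967 0.2103] tilt 0.05 F [ 0.2 -0.4 -1.9] M [ 0.01 -0.01  0.04] w 0.0264 g 30.3 q7 1.19
mouth expected [0.49063317 0.29666533 0.11627108] side px [[244.65197287 183.7778523 ]]
```

View pics/g2.png

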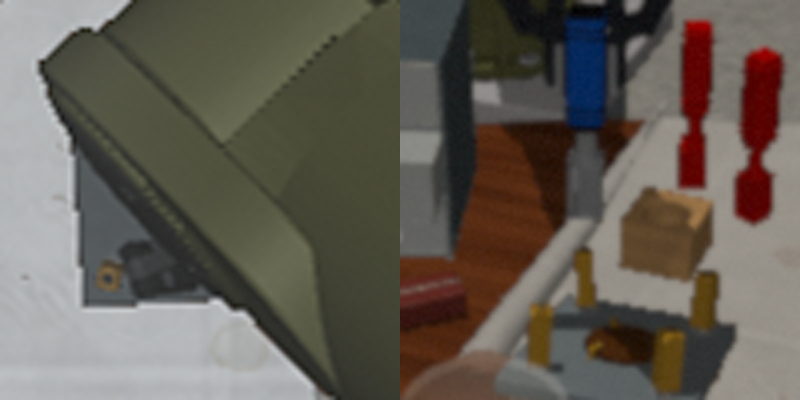

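The mouth sits at side px (245,184) as expected, above the loose pillar's top at (584,255) in the crop. I descend gently.

```bash
python3 -m jog '[[[-0.1,0,0.8,0],[-0.13,0,1.6,0],[-0.13,0,2.3,0],[-0.13,0,2.8,0],[-0.13,0,3,0],[-0.13,0,3.1,0]]]' - 22
python3 -m jog '[[[0,0,0.2,0],[0,0,0.4,0],[0,0,0.6,0],[0,0,0.6,0]]]'
python3 -c "
from h import *
go([.468,.2837,.175],110)"
```

```text
time_s: 5.7
ee_pos: [0.493, 0.2967, 0.1789]
tcp_rot: [0.539, -3.094, 0.0]
wrist_force: [-0.6, -1.1, -1.5]
width: 0.026
grip_force: 30.3
time_s: 6.1
ee_pos: [0.4932, 0.2968, 0.1732]
tcp_rot: [-0.539, 3.095, 0.0]
wrist_force: [1.2, 0.3, -2.3]
width: 0.0261
grip_force: 30.3
shift cm [ 2.81 -0.38 -0.18] twist -0.004 | t 6.1 y 109.8 tcp [0.4932 0.2968 0.1732] tilt 0.02 F [ 1.2  0.3 -2.3] M [ 0.01 -0.15  0.  ] w 0.0261 g 30.3 q7 1.18
```

```bash
python3 -m jog '[[[0,0,0.15,0],[0,0,0.3,0],[0,0,0.45,0],[0,0,0.45,0]]]' 2.0 22
python3 -c "
from h import *
go([.468,.2837,.175],110)"
```

```text
time_s: 6.5
ee_pos: [0.4935, 0.2969, 0.1691]
tcp_rot: [-0.539, 3.094, 0.0]
wrist_force: [2.0, -1.0, 2.0]
width: 0.0264
grip_force: 30.4
shift cm [ 2.85 -0.38 -0.6 ] twist -0.004 | t 6.5 y 109.8 tcp [0.4935 0.2969 0.1691] tilt 0.07 F [ 2. -1.  2.] M [ 0.04 -0.5  -0.  ] w 0.0264 g 30.4 q7 1.17
```

```bash
python3 -m jog '[[[0.3,0,0,0],[0.6,-0.05,0,0],[0.9,-0.1,0.05,0],[1.2,-0.1,0.1,0],[1.5,-0.15,0.1,0],[1.5,-0.15,0.1,0]]]' 2.0 22
python3 -c "
from h import *
go([.468,.2837,.175],110)"
```

```text
time_s: 7.1
ee_pos: [0.4788, 0.2904, 0.1677]
tcp_rot: [0.54, -3.094, -0.0]
wrist_force: [1.8, 3.2, -3.2]
width: 0.026
grip_force: 22.0
shift cm [ 1.24 -0.26 -0.73] twist -0.003 | t 7.1 y 109.8 tcp [0.4788 0.2904 0.1677] tilt 0.03 F [ 1.8  3.2 -3.2] M [ 0.73 -0.45  0.05] w 0.026 g 22.0 q7 1.17
```

```bash
python3 -m jog '[[[0.3,-0.05,0.1,0],[0.6,-0.1,0.2,0],[0.8,-0.15,0.3,0],[1.0,-0.2,0.4,0],[1.0,-0.2,0.5,0],[1.0,-0.2,0.5,0]]]'
python3 - <<'E'
from h import *
im=capture("side");np.save("pics/side3.npy",im)
go([.468,.2837,.175],110)
cv2.imwrite("pics/g3.png",cv2.resize(im[120:220,200:300,::-1],(600,600),interpolation=cv2.INTER_CUBIC))
E
```

```text
time_s: 7.7
ee_pos: [0.4706, 0.2855, 0.163]
tcp_rot: [-0.54, 3.094, 0.001]
wrist_force: [-0.2, 4.7, 3.8]
width: 0.0255
grip_force: 24.1
shift cm [ 0.3  -0.07 -1.21] twist -0.004 | t 7.75 y 109.8 tcp [0.4706 0.2854 0.1629] tilt 0.03 F [1.  5.4 4. ] M [ 1.59 -0.05  0.18] w 0.0259 g 24.1 q7 1.17
```

View pics/g3.png

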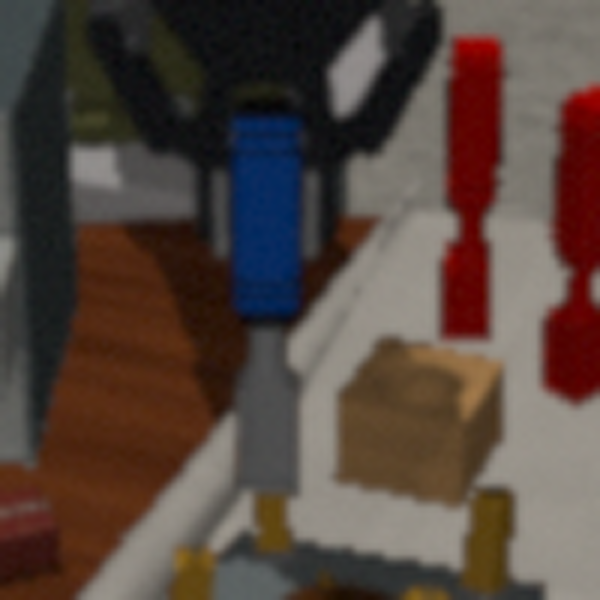

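```bash
python3 -c "
from h import *
go([.4753,.2922,.160],110);go([.479,.2935,.146],110)"
python3 -m jog '[[[-0.2,0.15,0,0],[-0.4,0.3,0,0],[-0.6,0.4,0,0],[-0.6,0.45,0.1,0],[-0.6,0.45,0.2,0],[-0.6,0.45,0.3,0],[-0.6,0.45,0.3,0]]]'
python3 -c "
from h import *
go([.479,.2935,.146],110)"
```

```text
shift cm [-0.67  0.48  0.29] twist -0.004 | t 7.75 y 109.8 tcp [0.4706 0.2854 0.1629] tilt 0.03 F [1.  5.4 4. ] M [ 1.59 -0.05  0.18] w 0.0259 g 24.1 q7 1.17
shift cm [-1.06  0.48  1.7 ] twist -0.004 | t 7.75 y 109.8 tcp [0.4706 0.2854 0.1629] tilt 0.03 F [1.  5.4 4. ] M [ 1.59 -0.05  0.18] w 0.0259 g 24.1 q7 1.17
time_s: 8.45
ee_pos: [0.4746, 0.29, 0.1594]
tcp_rot: [0.538, -3.094, 0.003]
wrist_force: [-1.5, -4.6, 0.1]
width: 0.0256
grip_force: 22.3
shift cm [-0.54  0.18  1.34] twist -0.005 | t 8.45 y 109.7 tcp [0.4746 0.29   0.1594] tilt 0.13 F [-1.5 -4.6  0.1] M [-1.22  0.58 -0.02] w 0.0256 g 22.3 q7 1.16
```

```bash
python3 -m jog '[[[0,0,0.15,0],[-0.1,0,0.3,0],[-0.15,0,0.45,0],[-0.2,0,0.6,0],[-0.25,0,0.75,0],[-0.25,0,0.75,0]]]'
python3 -c "
from h import *
go([.479,.2935,.146],110)"
```

```text
time_s: 9.05
ee_pos: [0.4771, 0.2916, 0.1528]
tcp_rot: [-0.539, 3.095, -0.001]
wrist_force: [-3.9, -5.2, 6.2]
width: 0.0257
grip_force: 23.3
shift cm [-0.24  0.12  0.68] twist -0.004 | t 9.05 y 109.8 tcp [0.4771 0.2916 0.1528] tilt 0.04 F [-3.9 -5.2  6.2] M [-1.45  0.98 -0.01] w 0.0257 g 23.3 q7 1.16
```

```bash
python3 -m jog '[[[-0.05,-0.05,0.15,0],[-0.1,-0.05,0.3,0],[-0.1,-0.05,0.45,0],[-0.1,-0.05,0.45,0]]]'
python3 -c "
from h import *
go([.479,.2935,.146],110)"
```

```text
time_s: 9.45
ee_pos: [0.4784, 0.292, 0.1485]
tcp_rot: [-0.539, 3.094, 0.0]
wrist_force: [-3.7, -4.6, 6.9]
width: 0.0256
grip_force: 23.3
shift cm [-0.1   0.12  0.25] twist -0.004 | t 9.45 y 109.8 tcp [0.4784 0.292  0.1485] tilt 0.05 F [-3.7 -4.6  6.9] M [-1.19  0.85  0.03] w 0.0256 g 23.3 q7 1.16
```

```bash
python3 -m jog '[[[0,0.05,0.1,0],[0,0.05,0.2,0],[0,0.05,0.3,0],[0,0.05,0.4,0],[0,0.05,0.4,0]]]'
python3 -c "
from h import *
im=capture('side');np.save('pics/side4.npy',im)
go([.479,.2935,.146],110)
cv2.imwrite('pics/g4.png',cv2.resize(im[130:210,205:285,::-1],(600,600),interpolation=cv2.INTER_CUBIC))"
```

```text
time_s: 9.95
ee_pos: [0.4789, 0.2927, 0.146]
tcp_rot: [-0.539, 3.092, 0.001]
wrist_force: [-5.0, -5.4, 17.1]
width: 0.0252
grip_force: 24.6
shift cm [-0.04  0.06 -0.  ] twist -0.004 | t 10.0 y 109.8 tcp [0.4788 0.2927 0.146 ] tilt 0.17 F [-4.6 -5.1 17.4] M [-1.54  1.15  0.01] w 0.0259 g 24.6 q7 1.15
```

View pics/g4.png

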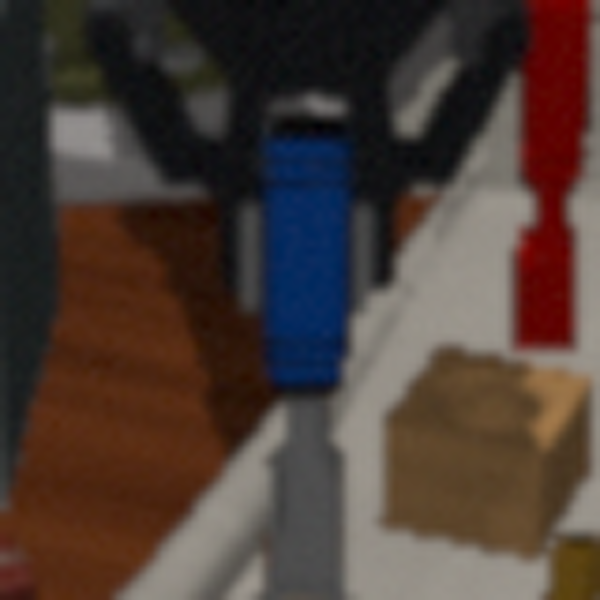

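The driver is fully seated: TCP height is 0.146 as predicted and the push has risen to about 19 N. The view shows the socket right down over the pillar. Now I straighten it toward the board normal, with a small aligning twist.

```bash
python3 -m jog '[[[0,0.15,-0.05,0.05],[0,0.3,-0.05,0.1],[0,0.5,-0.05,0.15],[0,0.65,-0.05,0.2],[0,0.65,-0.05,0.2],[0,0.65,-0.05,0.2]]]'
python3 -c "
from h import *
go([.4763,.3008,.146],95)"
```

```text
time_s: 10.6
ee_pos: [0.4774, 0.2981, 0.1461]
tcp_rot: [-0.227, 3.13, -0.0]
wrist_force: [-2.3, -5.9, 13.6]
width: 0.0259
grip_force: 24.2
shift cm [0.07 0.28 0.01] twist 0.057 | t 10.6 y 98.3 tcp [0.4774 0.2981 0.1461] tilt 0.21 F [-2.3 -5.9 13.6] M [-1.89  0.41  0.03] w 0.0259 g 24.2 q7 0.98
```

```bash
python3 -m jog '[[[0.05,0.1,0,0],[0.07,0.22,0,0],[0.07,0.22,0,0],[0.07,0.22,0,0.06],[0.07,0.22,0,0.06],[0.07,0.22,0,0.06],[0.07,0.22,0,0.06]]]'
python3 - <<'E'
from h import *
S=capture("side");T=capture("top");np.save("pics/side5.npy",S);np.save("pics/top5.npy",T)
go([.4763,.3008,.146],85)
# measure handle axis in side picture: blue centroid per row, compare with expected square / vertical driver
b=(S[:,:,2].astype(int)-S[:,:,0]>40); 
rows=[];
for v in range(120,200):
    u=np.where(b[v,225:275])[0]
    if len(u)>6: rows.append((v,u.mean()+225))
rows=np.array(rows); k=np.polyfit(rows[:,0],rows[:,1],1); print("side du/dv",k[0],rows[[0,-1]])
h=np.array([.4763,.3008,.165])
for a,nm in(([-.208,-.01,.978],"n"),([-.208,.08,.975],"+5y"),([-.208,-.1,.975],"-5y"),([-.3,-.01,.95],"+5x"),([-.12,-.01,.99],"-5x")):
    q=proj("side",[h+.03*np.array(a),h-.03*np.array(a)]);d=q[1]-q[0];print(nm,(d[0]/d[1]).round(4))
E
```

```text
time_s: 11.3
ee_pos: [0.4769, 0.3, 0.1461]
tcp_rot: [-0.132, 3.134, 0.0]
wrist_force: [-0.4, -7.1, 13.5]
width: 0.0263
grip_force: 24.1
shift cm [0.05 0.09 0.01] twist 0.171 | t 11.4 y 94.8 tcp [0.4769 0.3    0.1461] tilt 0.25 F [-1.5 -6.8 12.3] M [-2.01  0.05 -0.01] w 0.0255 g 24.1 q7 0.92
side du/dv -0.02969208211143697 [[149. 248.]
 [180. 248.]]
n -0.0707
+5y -0.1619
-5y 0.0172
+5x -0.1027
-5x -0.0396
```

```bash
python3 -m jog '[[[0.03,0.05,-0.03,0.06],[0.03,0.05,-0.03,0.12],[0.03,0.05,-0.03,0.18],[0.03,0.05,-0.03,0.24],[0.03,0.05,-0.03,0.3],[0.03,0.05,-0.03,0.36]]]'
python3 -c "
from h import *
go([.4763,.3008,.146],70)"
```

```text
time_s: 12.0
ee_pos: [0.477, 0.3054, 0.1466]
tcp_rot: [0.43, 3.106, 0.014]
wrist_force: [2.7, 5.3, 2.8]
width: 0.0257
grip_force: 23.5
shift cm [-0.05 -0.46  0.05] twist 0.074 | t 12.0 y 74.2 tcp [0.477  0.3054 0.1466] tilt 0.6 F [2.7 5.3 2.8] M [ 1.93 -0.6   0.32] w 0.0257 g 23.5 q7 0.62
```

```bash
python3 -m jog '[[[0,0,0,0],[0,0,0,0],[-0.02,-0.2,0,0],[-0.05,-0.46,0,0],[-0.05,-0.46,0,0]]]' 3.1 40
python3 -c "
from h import *
go([.4763,.3008,.1465],70)
S=capture('side');T=capture('top');np.save('pics/side6.npy',S)
b=(S[:,:,2].astype(int)-S[:,:,0]>40)
v,u=np.where(b[120:200,225:275]);print('blue centroid',u.mean()+225,v.mean()+120,len(u),proj('side',[.4763,.3008,.1646]))"
```

```text
time_s: 12.5
ee_pos: [0.4742, 0.2968, 0.1448]
tcp_rot: [0.43, 3.111, 0.002]
wrist_force: [-0.1, 2.0, -0.3]
width: 0.0309
grip_force: 2.6
shift cm [-0.09  0.45 -0.17] twist 0.074 | t 12.5 y 74.3 tcp [0.4742 0.2968 0.1448] tilt 0.08 F [-0.1  2.  -0.3] M [ 0.69 -0.23  0.07] w 0.0309 g 2.6 q7 0.63
blue centroid 247.0748031496063 164.48425196850394 254 [[248.5594374  163.06250606]]
```

```bash
python3 -m jog '[[[-0.04,0.2,-0.1,0],[-0.09,0.4,-0.15,0],[-0.09,0.4,-0.15,0.08],[-0.09,0.4,-0.15,0.16],[-0.09,0.4,-0.15,0.24],[-0.09,0.4,-0.15,0.32],[-0.09,0.4,-0.15,0.32]]]'
python3 -c "
from h import *
go([.4763,.3008,.1465],30)"
```

```text
time_s: 13.3
ee_pos: [0.4763, 0.3016, 0.1465]
tcp_rot: [0.92, 3.003, 0.004]
wrist_force: [1.1, 3.7, -0.3]
width: 0.0309
grip_force: 7.0
shift cm [-0.04 -0.07 -0.  ] twist 0.453 | t 13.3 y 55.9 tcp [0.4763 0.3016 0.1465] tilt 0.15 F [ 1.1  3.7 -0.3] M [ 1.19 -0.55  0.24] w 0.0309 g 7.0 q7 0.36
```

```bash
python3 -c "
from h import *
S=capture('side');np.save('pics/side7.npy',S)
for k in (5,6,7):
  S=np.load(f'pics/side{k}.npy');b=(S[:,:,2].astype(int)-S[:,:,0]>40)
  v,u=np.where(b[120:200,225:275]);print(k,u.mean()+225,v.mean()+120,len(u))
S=np.load('pics/side7.npy')
cv2.imwrite('pics/g7.png',cv2.resize(S[135:220,205:290,::-1],(600,600),interpolation=cv2.INTER_CUBIC))"
```

```text
5 247.77300613496934 164.08895705521473 326
6 247.0748031496063 164.48425196850394 254
7 248.64880952380952 167.47619047619048 168
```

View pics/g7.png

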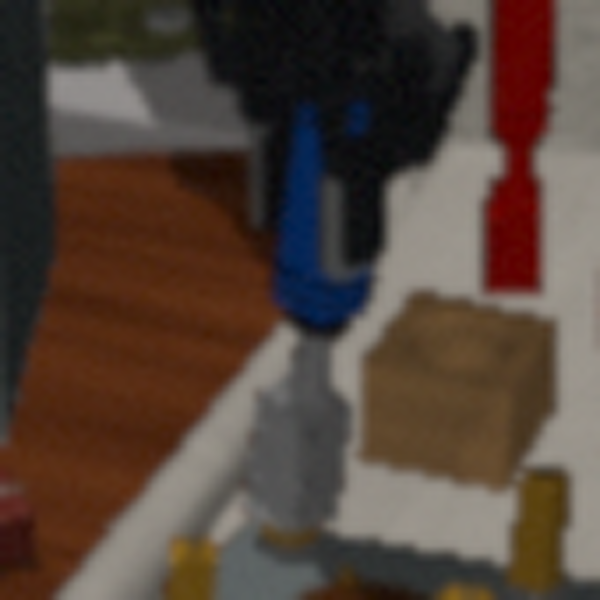

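```bash
python3 - <<'E'
from h import *
ins=np.array([.5023,.302,.0423]); n=np.array([-.2077,-.0098,.978]); B=np.array([.998,.047,.212])*[1,1,1]; 
cr=lambda q:(q-[205,135])*600/85
for dy in(0,3,6):
    a=n+np.array([0,np.tan(np.radians(dy)),0]);a/=np.linalg.norm(a)
    print(dy,[cr(proj("side",ins+a*s)[0]).round(0).tolist() for s in(.006,.03,.084,.123,.165)])
E
```

```text
0 [[284.0, 533.0], [288.0, 468.0], [299.0, 317.0], [307.0, 204.0], [316.0, 78.0]]
3 [[285.0, 534.0], [293.0, 469.0], [311.0, 320.0], [326.0, 208.0], [341.0, 83.0]]
6 [[285.0, 534.0], [297.0, 470.0], [324.0, 323.0], [344.0, 213.0], [367.0, 90.0]]
```

The view shows the driver fully down, but leaning about 5° to +y: the handle bottom at (322,325) should be near (302,318). Before turning further I open, raise to the handle's top (short overlap, free to tilt) and square it up with the fingers along board y, then board x.

```bash
python3 -m jog '[[[0,0,0,0],[0,0,0,0],[0,0,0,0],[0,0,-1,-0.1],[0,0,-2,-0.2],[0,0,-3,-0.32],[0,0,-4,-0.45],[0,0,-4.6,-0.55],[0,0,-4.6,-0.64],[0,0,-4.6,-0.64]]]' 7.5 20
python3 -c "
from h import *
go([.4690,.3004,.192],92.7)"
```

```text
time_s: 14.35
ee_pos: [0.4758, 0.2994, 0.1921]
tcp_rot: [0.072, -3.14, 0.001]
wrist_force: [1.0, 0.5, -0.1]
width: 0.0751
grip_force: 0.0
shift cm [0.67 0.13 0.01] twist -0.001 | t 14.35 y 92.6 tcp [0.4758 0.2994 0.1921] tilt 0.04 F [ 1.   0.5 -0.1] M [ 0.02 -0.    0.01] w 0.0751 g 0.0 q7 0.91
```

```bash
python3 -m jog '[[[0.3,0.1,0,0],[0.67,0.2,0,0],[0.67,0.2,0,0],[0.67,0.2,0,0]]]' 5.5 20
python3 -m jog '[[[0,0,0,0],[0,0,0,0],[0,0,0,0],[0,0,0,0],[0,0,0,0]]]' 3.8 20
python3 -c "
from h import *
go([.4690,.3010,.192],92.7)
S=capture('side');np.save('pics/side8.npy',S)
cv2.imwrite('pics/g8.png',cv2.resize(S[135:220,205:290,::-1],(600,600),interpolation=cv2.INTER_CUBIC))"
```

```text
time_s: 14.75
ee_pos: [0.4687, 0.302, 0.192]
tcp_rot: [0.071, -3.141, 0.0]
wrist_force: [-0.1, -0.9, -1.0]
width: 0.0552
grip_force: 0.0
time_s: 15.25
ee_pos: [0.469, 0.3018, 0.1921]
tcp_rot: [0.071, -3.141, 0.0]
wrist_force: [0.2, 0.7, 0.5]
width: 0.0376
grip_force: 0.0
shift cm [ 0.   -0.08  0.01] twist -0.002 | t 15.25 y 92.6 tcp [0.469  0.3018 0.1921] tilt 0.0 F [0.2 0.7 0.5] M [ 0.02 -0.01  0.01] w 0.0376 g 0.0 q7 0.9
```

View pics/g8.png

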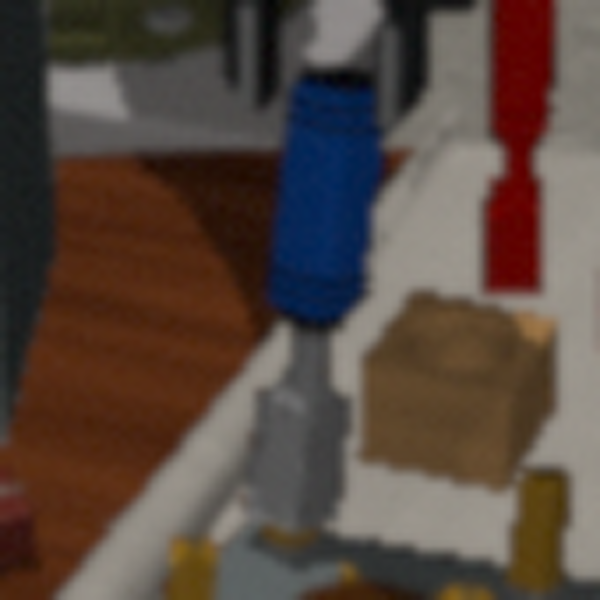

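The driver is now near square in y, but the handle top at (340,80), against (322,80) expected, suggests extra lean towards −x. I square up in x the same way.

```bash
python3 -m jog '[[[0,0,0,0],[0,0,0,0],[0,-0.05,0,0.1],[0,-0.05,0,0.24],[0,-0.05,0,0.38],[0,-0.05,0,0.52],[0,-0.05,0,0.66],[0,-0.05,0,0.8],[0,-0.05,0,0.94],[0,-0.05,0,1.08],[0,-0.05,0,1.22],[0,-0.05,0,1.36]]]' 7.5 20
python3 -m jog '[[[0,0,0,0.1],[0,0,0,0.2],[0,0,0,0.2]]]' 5.5 20
python3 -m jog '[[[0,0,0,0],[0,0,0,0],[0,0,0,0],[0,0,0,0],[0,0,0,0]]]' 3.8 20
python3 -c "
from h import *
go([.4690,.3010,.192],2.7)"
```

```text
time_s: 16.5
ee_pos: [0.4689, 0.3014, 0.1921]
tcp_rot: [-1.927, -2.481, -0.0]
wrist_force: [-1.3, -0.2, -0.3]
width: 0.075
grip_force: 0.0
time_s: 16.8
ee_pos: [0.4689, 0.3015, 0.1921]
tcp_rot: [2.16, 2.281, -0.0]
wrist_force: [0.1, -0.7, -0.6]
width: 0.0547
grip_force: 0.0
time_s: 17.3
ee_pos: [0.4682, 0.302, 0.1937]
tcp_rot: [-2.153, -2.285, -0.001]
wrist_force: [-5.8, -0.1, 14.3]
width: 0.0378
grip_force: 8.0
shift cm [-0.1   0.08  0.17] twist 0.012 | t 17.3 y 3.4 tcp [0.4682 0.302  0.1937] tilt 0.11 F [-5.8 -0.1 14.3] M [-0.18  1.54  0.07] w 0.0378 g 8.0 q7 -0.44
```

```bash
python3 -m jog '[[[0,0,-0.1,0],[0,0,-0.1,0],[0,0,-0.1,0],[0,0,-0.1,0]]]' 5.5 20
python3 - <<'E'
from h import *
go([.4690,.3010,.192],2.7)
S=capture('side')
hsv=cv2.cvtColor(S,cv2.COLOR_RGB2HSV)
b=(S[:,:,2].astype(int)-S[:,:,0]>25)
out=[]
for v in range(140,190):
    u=np.where(b[v,235:275])[0]+235
    if len(u)>5: out.append((v,u.min(),u.max(),u.mean().round(1)))
print([tuple(map(float,o)) for o in out[::3]])
# socket brightness rows
for v in (193,198,203): print(v,S[v,236:258].mean(1).round().astype(int).tolist())
ins=np.array([.5033,.303,.0423]); n=np.array([-.2077,-.0098,.978])
for s in(.03,.05,.09,.12,.15): print(s,proj("side",ins+n*s).round(1))
E
```

```text
time_s: 17.7
ee_pos: [0.469, 0.3012, 0.1928]
tcp_rot: [-2.158, -2.283, 0.001]
wrist_force: [0.2, -0.4, 0.6]
width: 0.0551
grip_force: 0.0
shift cm [-0.02  0.    0.08] twist 0.009 | t 17.7 y 3.2 tcp [0.469  0.3012 0.1928] tilt 0.02 F [ 0.2 -0.4  0.6] M [ 0.03 -0.03  0.01] w 0.0551 g 0.0 q7 -0.44
[(148.0, 252.0, 258.0, 255.0), (151.0, 252.0, 258.0, 255.0), (154.0, 252.0, 258.0, 255.0), (157.0, 245.0, 258.0, 251.5), (160.0, 245.0, 258.0, 251.5), (163.0, 245.0, 257.0, 251.0), (166.0, 244.0, 256.0, 250.0), (169.0, 244.0, 256.0, 250.0), (172.0, 243.0, 256.0, 249.5), (175.0, 243.0, 255.0, 249.0), (178.0, 245.0, 254.0, 249.5)]
193 [139, 140, 140, 137, 127, 100, 86, 84, 84, 80, 89, 94, 91, 81, 72, 66, 66, 66, 87, 119, 96, 74]
198 [137, 130, 119, 106, 91, 81, 84, 85, 85, 85, 85, 82, 69, 61, 64, 63, 66, 88, 124, 123, 91, 70]
203 [99, 90, 89, 91, 89, 84, 84, 83, 83, 85, 83, 80, 72, 65, 63, 63, 64, 86, 127, 141, 143, 143]
0.03 [[246.1 201.6]]
0.05 [[246.6 193.8]]
0.09 [[247.8 177.8]]
0.12 [[248.7 165.4]]
0.15 [[249.5 152.8]]
```

```bash
python3 -m jog '[[[0,0,0,0],[0,0,0,0],[0,0,0,-0.1],[0,0,0,-0.25],[0,0,0,-0.4],[0,0,0,-0.55],[0,0,0,-0.7],[0,0,0,-0.85],[0,0,0,-1.0],[0,0,0,-1.15],[0,0,0,-1.3],[0,0,0,-1.43]]]' 7.5 20
python3 -m jog '[[[0,0,0.05,-0.08],[0,0,0.05,-0.08],[0,0,0.05,-0.08]]]' 5.0 20
python3 -m jog '[[[0,0,0,0],[0,0,0,0],[0,0,0,0],[0,0,0,0],[0,0,0,0],[0,0,0,0]]]' 2.0 20
python3 -c "
from h import *
go([.4696,.3009,.192],90)"
```

```text
time_s: 18.95
ee_pos: [0.469, 0.3012, 0.193]
tcp_rot: [0.124, 3.139, -0.0]
wrist_force: [-0.2, 1.5, 0.2]
width: 0.0753
grip_force: 0.0
time_s: 19.25
ee_pos: [0.469, 0.3012, 0.1925]
tcp_rot: [-0.012, -3.141, 0.0]
wrist_force: [-0.2, -0.4, 0.1]
width: 0.0498
grip_force: 0.0
time_s: 19.85
ee_pos: [0.469, 0.3013, 0.1927]
tcp_rot: [0.008, 3.141, -0.0]
wrist_force: [-0.5, -0.9, 3.1]
width: 0.0276
grip_force: 18.5
shift cm [-0.06 -0.04  0.07] twist -0.005 | t 19.85 y 89.7 tcp [0.469  0.3013 0.1927] tilt 0.01 F [-0.5 -0.9  3.1] M [-0.15  0.1   0.04] w 0.0276 g 18.5 q7 0.86
```

```bash
cat > m.py <<'E'
from h import *
S=capture('side')
b=(S[:,:,2].astype(int)-S[:,:,0]>25); L=[];
for v in range(140,185):
    u=np.where(b[v,235:275])[0]+235
    if len(u)>8: L.append((v,u.min(),u.max()))
L=np.array(L,float); c=(L[:,1]+L[:,2])/2
print("handle rows",L[0],L[-1],"fit u at v=155,178:",np.polyval(np.polyfit(L[:,0],c,1),[155,178]).round(2))
for v in (192,196,200,204): print(v,S[v,236:258].mean(1).round().astype(int).tolist())
ins=np.array([.5028,.3025,.0423]); n=np.array([-.2077,-.0098,.978])
for nm,dx,dy in(("sq",0,0),("-x3",-.052,0),("+y3",0,.052)):
    a=n+[dx,dy,0];a/=np.linalg.norm(a); q=proj("side",[ins+a*s for s in np.linspace(.02,.165,30)])
    print(nm,"u at v=200,178,155",np.interp([-200,-178,-155],-q[:,1],q[:,0]).round(2),"top v",q[-1,1].round(1))
E
python3 m.py
```

```text
handle rows [148. 246. 254.] [178. 244. 254.] fit u at v=155,178: [250.92 249.48]
192 [132, 140, 142, 139, 131, 96, 80, 88, 92, 93, 105, 109, 91, 79, 69, 67, 66, 71, 99, 122, 96, 73]
196 [139, 137, 132, 125, 109, 91, 86, 84, 86, 86, 88, 84, 77, 70, 64, 64, 65, 63, 85, 116, 96, 73]
200 [130, 118, 104, 92, 89, 85, 84, 84, 86, 87, 85, 83, 71, 64, 66, 65, 67, 87, 126, 129, 108, 99]
204 [91, 87, 98, 107, 98, 92, 87, 85, 86, 86, 85, 79, 70, 65, 66, 64, 64, 87, 129, 142, 143, 143]
sq u at v=200,178,155 [246.06 247.62 249.25] top v 146.2
-x3 u at v=200,178,155 [246.29 248.24 250.28] top v 145.5
+y3 u at v=200,178,155 [246.77 249.54 252.43] top v 146.9
```

```bash
python3 -m jog '[[[-0.15,-0.02,0,0],[-0.3,-0.04,0,0],[-0.5,-0.04,0,0],[-0.5,-0.04,0,0],[-0.5,-0.04,0,0]]]'
python3 -c "
from h import *
go([.4692,.3009,.192],85)"
python3 m.py
```

```text
time_s: 20.4
ee_pos: [0.4742, 0.3015, 0.1934]
tcp_rot: [0.007, 3.141, 0.002]
wrist_force: [-2.0, 0.0, 7.7]
width: 0.0278
grip_force: 18.9
shift cm [ 0.5  -0.06  0.14] twist 0.083 | t 20.4 y 89.7 tcp [0.4742 0.3015 0.1934] tilt 0.08 F [-2.   0.   7.7] M [-0.07  0.5  -0.01] w 0.0278 g 18.9 q7 0.87
handle rows [148. 245. 253.] [179. 245. 253.] fit u at v=155,178: [250.36 249.39]
192 [129, 139, 142, 139, 128, 95, 76, 74, 83, 93, 85, 82, 82, 77, 73, 68, 63, 72, 100, 124, 97, 73]
196 [138, 137, 131, 120, 93, 77, 73, 73, 81, 83, 84, 82, 74, 70, 66, 64, 66, 70, 99, 120, 96, 72]
200 [130, 118, 102, 89, 80, 72, 72, 77, 79, 84, 83, 82, 73, 66, 65, 63, 65, 86, 126, 127, 108, 98]
204 [90, 87, 101, 116, 90, 75, 79, 81, 83, 84, 81, 77, 71, 65, 62, 63, 65, 85, 129, 143, 144, 143]
sq u at v=200,178,155 [246.06 247.62 249.25] top v 146.2
-x3 u at v=200,178,155 [246.29 248.24 250.28] top v 145.5
+y3 u at v=200,178,155 [246.77 249.54 252.43] top v 146.9
```

```bash
python3 -m jog '[[[0,0,0,0],[0,0,0,0],[0.25,-0.05,0.05,0],[0.5,-0.05,0.1,0],[0.5,-0.05,0.1,0]]]' 4.5 20
python3 -m jog '[[[0,0,0,0],[0,0,0,0],[0,0,0,0],[0,0,0,0],[0,0,0,0]]]' 2.0 20
python3 -c "
from h import *
go([.4692,.3009,.192],85)"
python3 m.py | head -1
```

```text
time_s: 20.95
ee_pos: [0.4684, 0.3004, 0.1913]
tcp_rot: [-0.007, -3.141, 0.0]
wrist_force: [1.0, -1.0, 0.4]
width: 0.0449
grip_force: 0.0
time_s: 21.45
ee_pos: [0.469, 0.3004, 0.1917]
tcp_rot: [0.008, 3.142, -0.0]
wrist_force: [-1.1, -0.8, 2.4]
width: 0.028
grip_force: 18.4
shift cm [-0.02  0.05 -0.03] twist 0.082 | t 21.45 y 89.7 tcp [0.469  0.3004 0.1917] tilt 0.0 F [-1.1 -0.8  2.4] M [-0.2   0.16 -0.01] w 0.028 g 18.4 q7 0.86
handle rows [148. 246. 254.] [178. 244. 254.] fit u at v=155,178: [250.59 249.27]
```

```bash
python3 -m jog '[[[0,0.05,0,-0.1],[0,0.05,0,-0.2],[0,0.05,0,-0.32],[0,0.05,0,-0.32],[0,0.05,0,-0.32],[0,0.05,0,-0.32],[0,0.05,0,-0.32]]]'
python3 -c "
from h import *
go([.4692,.3009,.192],85)"
python3 m.py | head -5
python3 -m jog '[[[0,0,0,0.1],[0,0,0,0.2],[0,0,0,0.3],[0,0,0,0.4],[0,0,0,0.5],[0,0,0,0.6],[0,0,0,0.7],[0,0,0,0.8],[0,0,0,0.8]]]'
python3 -c "
from h import *
go([.4692,.3009,.192],20)"
python3 m.py | head -5
```

```text
time_s: 22.2
ee_pos: [0.4699, 0.2999, 0.1921]
tcp_rot: [-0.491, 3.102, -0.002]
wrist_force: [0.3, -2.8, 5.6]
width: 0.0283
grip_force: 20.0
shift cm [0.04 0.12 0.01] twist 0.401 | t 22.2 y 108.0 tcp [0.4699 0.2999 0.1921] tilt 0.11 F [ 0.3 -2.8  5.6] M [-1.05 -0.32 -0.14] w 0.0283 g 20.0 q7 1.14
handle rows [147. 245. 255.] [178. 243. 252.] fit u at v=155,178: [249.73 248.03]
192 [129, 138, 142, 140, 130, 98, 73, 74, 77, 79, 76, 75, 73, 74, 67, 62, 58, 86, 132, 135, 98, 71]
196 [138, 136, 132, 126, 113, 87, 72, 75, 76, 75, 78, 75, 76, 75, 73, 61, 55, 81, 127, 131, 97, 73]
200 [131, 117, 103, 86, 74, 72, 68, 71, 73, 75, 73, 77, 79, 80, 66, 59, 82, 126, 139, 129, 107, 97]
204 [92, 87, 101, 113, 92, 85, 80, 77, 76, 76, 75, 77, 75, 69, 61, 56, 82, 128, 142, 144, 145, 143]
time_s: 23.15
ee_pos: [0.4694, 0.3015, 0.1917]
tcp_rot: [0.755, 3.048, 0.001]
wrist_force: [0.8, 1.3, -0.9]
width: 0.025
grip_force: 20.3
shift cm [-0.01 -0.06 -0.03] twist 0.736 | t 23.15 y 62.2 tcp [0.4694 0.3015 0.1917] tilt 0.08 F [ 0.8  1.3 -0.9] M [ 0.33 -0.4   0.16] w 0.025 g 20.3 q7 0.45
handle rows [154. 248. 260.] [178. 246. 256.] fit u at v=155,178: [254.07 250.28]
192 [131, 139, 141, 141, 137, 120, 93, 84, 85, 90, 97, 107, 104, 99, 89, 77, 69, 69, 85, 91, 79, 68]
196 [139, 136, 131, 125, 114, 96, 89, 84, 85, 84, 84, 84, 75, 63, 67, 68, 69, 70, 88, 118, 95, 73]
200 [131, 118, 103, 88, 77, 81, 83, 84, 84, 85, 83, 76, 69, 68, 68, 68, 71, 74, 94, 118, 107, 99]
204 [91, 87, 102, 116, 102, 85, 85, 83, 83, 83, 80, 75, 70, 70, 68, 69, 73, 94, 130, 143, 142, 143]
```

```bash
python3 -m jog '[[[-0.2,0,0,0],[-0.4,0,0,0],[-0.6,0,0,0],[-0.8,0,0,0],[-1.0,0,0,0],[-1.0,0,0,0]]]' 2.0 30
python3 -c "
from h import *
go([.4692,.3009,.192],62)"
python3 m.py | head -5
```

```text
time_s: 23.8
ee_pos: [0.4778, 0.2974, 0.1928]
tcp_rot: [0.752, 3.05, 0.004]
wrist_force: [-3.6, 2.6, 9.5]
width: 0.0247
grip_force: 31.6
shift cm [ 0.93 -0.09  0.08] twist 0.005 | t 23.8 y 62.3 tcp [0.4778 0.2974 0.1928] tilt 0.14 F [-3.6  2.6  9.5] M [0.84 0.64 0.22] w 0.0247 g 31.6 q7 0.46
handle rows [155. 245. 258.] [179. 246. 254.] fit u at v=155,178: [251.5  249.27]
192 [130, 137, 141, 141, 130, 101, 85, 84, 95, 103, 105, 93, 81, 78, 74, 68, 69, 80, 101, 123, 97, 71]
196 [140, 137, 132, 121, 95, 81, 79, 79, 79, 79, 79, 72, 66, 71, 70, 69, 68, 69, 87, 116, 95, 74]
200 [131, 117, 104, 89, 81, 80, 79, 80, 80, 80, 79, 76, 72, 68, 69, 69, 71, 89, 127, 128, 108, 100]
204 [91, 87, 102, 114, 97, 82, 79, 78, 80, 79, 74, 70, 68, 67, 69, 68, 69, 87, 128, 142, 143, 142]
```

```bash
python3 -m jog '[[[-0.2,0,0,0],[-0.3,0,0,0],[-0.3,0,0,0],[-0.3,0,0,0]]]' 2.0 30
python3 -m jog '[[[-0.3,0,0,0],[-0.3,0,0,0],[-0.3,0,0,0],[0.2,0,0.05,0],[0.7,-0.1,0.05,0],[0.9,-0.1,0.05,0],[0.9,-0.1,0.05,-0.15],[0.9,-0.1,0.05,-0.3],[0.9,-0.1,0.05,-0.45],[0.9,-0.1,0.05,-0.6],[0.9,-0.1,0.05,-0.75],[0.9,-0.1,0.05,-0.9]]]' 7.5 20
python3 -c "
from h import *
go([.4692,.3009,.192],158)"
python3 m.py | head -5
```

```text
time_s: 24.25
ee_pos: [0.4804, 0.2962, 0.1932]
tcp_rot: [0.751, 3.05, 0.005]
wrist_force: [-2.4, 2.6, 11.6]
width: 0.0246
grip_force: 31.7
time_s: 25.45
ee_pos: [0.4718, 0.2983, 0.1911]
tcp_rot: [-0.658, 3.072, -0.0]
wrist_force: [-0.4, -0.2, -0.2]
width: 0.0747
grip_force: 0.0
shift cm [ 0.13  0.34 -0.09] twist -0.765 | t 25.45 y 114.2 tcp [0.4718 0.2983 0.1911] tilt 0.01 F [-0.4 -0.2 -0.2] M [-0.03  0.03  0.02] w 0.0747 g 0.0 q7 1.24
handle rows [148. 247. 259.] [179. 246. 254.] fit u at v=155,178: [252.25 249.54]
192 [131, 138, 141, 141, 130, 98, 74, 71, 70, 70, 72, 71, 70, 70, 70, 69, 66, 73, 100, 123, 97, 73]
196 [139, 136, 132, 123, 109, 84, 75, 70, 68, 69, 70, 69, 69, 68, 65, 67, 65, 67, 88, 118, 95, 75]
200 [131, 119, 103, 90, 81, 73, 71, 69, 71, 71, 71, 72, 69, 65, 66, 67, 68, 89, 128, 129, 107, 99]
204 [91, 86, 101, 113, 93, 74, 72, 70, 68, 70, 69, 64, 62, 65, 67, 67, 64, 87, 128, 142, 143, 144]
```

```bash
python3 -m jog '[[[0.05,0.15,-0.05,-0.15],[0.13,0.34,-0.05,-0.3],[0.13,0.34,-0.05,-0.45],[0.13,0.34,-0.05,-0.6],[0.13,0.34,-0.05,-0.66],[0.13,0.34,-0.05,-0.66],[0.13,0.34,-0.05,-0.66]]]' 5.5 20
python3 -m jog '[[[0,0,0,0],[0,0,0,0],[0,0,0,0],[0,0,0,0],[0,0,0,0],[0,0,0,0]]]' 2.0 20
python3 -c "
from h import *
go([.4692,.3009,.192],152)"
python3 m.py | head -1
```

```text
time_s: 26.2
ee_pos: [0.4694, 0.3007, 0.1915]
tcp_rot: [1.604, -2.701, -0.0]
wrist_force: [-0.3, -0.7, -0.3]
width: 0.055
grip_force: 0.0
time_s: 26.8
ee_pos: [0.4695, 0.3009, 0.1917]
tcp_rot: [-1.608, 2.698, 0.0]
wrist_force: [-1.6, -0.1, 2.1]
width: 0.0264
grip_force: 19.2
shift cm [ 0.01  0.03 -0.03] twist -0.007 | t 26.8 y 151.6 tcp [0.4695 0.3009 0.1917] tilt 0.01 F [-1.6 -0.1  2.1] M [-0.    0.19 -0.  ] w 0.0264 g 19.2 q7 1.79
handle rows [154. 243. 256.] [179. 244. 252.] fit u at v=155,178: [248.9  247.68]
```

```bash
python3 -m jog '[[[0,0,0,0.08],[0,0,0,0.16],[0,0,0,0.24],[0,0,0,0.24]]]'
python3 -c "
from h import *
go([.4692,.3009,.192],112)"
python3 m.py | head -5
```

```text
time_s: 27.25
ee_pos: [0.4691, 0.3018, 0.1918]
tcp_rot: [-1.274, 2.871, 0.002]
wrist_force: [-1.2, 2.5, 2.0]
width: 0.0261
grip_force: 18.6
shift cm [ 0.06 -0.07 -0.02] twist 0.451 | t 27.25 y 137.8 tcp [0.4691 0.3018 0.1918] tilt 0.07 F [-1.2  2.5  2. ] M [0.71 0.38 0.1 ] w 0.0261 g 18.6 q7 1.59
handle rows [149. 248. 257.] [179. 244. 252.] fit u at v=155,178: [250.33 247.37]
192 [131, 139, 142, 141, 128, 94, 78, 80, 79, 75, 81, 77, 78, 76, 72, 65, 73, 100, 134, 135, 98, 74]
196 [139, 137, 133, 118, 88, 77, 76, 71, 68, 71, 72, 74, 73, 72, 72, 72, 72, 93, 131, 132, 97, 73]
200 [130, 118, 106, 88, 79, 77, 74, 66, 67, 75, 75, 73, 73, 73, 73, 72, 73, 90, 126, 128, 109, 98]
204 [92, 88, 101, 114, 91, 74, 73, 66, 63, 68, 70, 71, 72, 72, 72, 71, 77, 100, 133, 143, 143, 143]
```

```bash
python3 -m jog '[[[0,0,0,0.08],[0,0,0,0.16],[0,0,0,0.24],[0,0,0,0.24]]]'
python3 -c "
from h import *
go([.4692,.3009,.192],112)"
python3 m.py | head -5
```

```text
time_s: 27.7
ee_pos: [0.4695, 0.3019, 0.1922]
tcp_rot: [-0.923, 3.002, 0.002]
wrist_force: [-2.9, 2.8, 5.1]
width: 0.0263
grip_force: 18.5
shift cm [ 0.08 -0.07  0.02] twist 0.212 | t 27.7 y 124.2 tcp [0.4695 0.3019 0.1922] tilt 0.11 F [-2.9  2.8  5.1] M [0.88 0.44 0.17] w 0.0263 g 18.5 q7 1.38
handle rows [148. 247. 256.] [179. 244. 253.] fit u at v=155,178: [250.4  247.92]
192 [130, 139, 141, 139, 129, 89, 61, 62, 69, 76, 79, 80, 79, 76, 72, 72, 88, 128, 144, 136, 99, 74]
196 [139, 137, 133, 125, 112, 83, 63, 60, 70, 73, 74, 76, 76, 76, 76, 76, 75, 90, 129, 132, 97, 74]
200 [130, 118, 103, 89, 78, 72, 61, 63, 71, 75, 77, 76, 75, 77, 76, 77, 95, 131, 140, 131, 109, 99]
204 [90, 85, 101, 113, 87, 67, 63, 69, 75, 78, 77, 75, 75, 76, 76, 77, 96, 131, 142, 143, 143, 144]
```

```bash
python3 -m jog '[[[0,0,0,0.08],[0,0,0,0.16],[0,0,0,0.22],[0,0,0,0.22],[0,0,0,0.22]]]'
python3 -c "
from h import *
go([.4692,.3009,.192],112)"
python3 m.py | head -5
```

```text
time_s: 28.25
ee_pos: [0.4697, 0.3015, 0.1921]
tcp_rot: [-0.591, 3.084, 0.002]
wrist_force: [-1.0, 2.5, 5.3]
width: 0.0255
grip_force: 18.8
shift cm [ 0.07 -0.04  0.01] twist -0.005 | t 28.25 y 111.7 tcp [0.4697 0.3015 0.1921] tilt 0.09 F [-1.   2.5  5.3] M [0.95 0.3  0.17] w 0.0255 g 18.8 q7 1.19
handle rows [148. 246. 254.] [179. 244. 252.] fit u at v=155,178: [250.18 248.09]
192 [131, 137, 141, 140, 136, 125, 89, 70, 72, 77, 79, 79, 78, 75, 72, 67, 86, 131, 146, 136, 99, 72]
196 [140, 136, 132, 127, 114, 99, 74, 70, 73, 76, 77, 78, 78, 77, 78, 79, 97, 130, 142, 133, 97, 73]
200 [129, 119, 103, 89, 75, 61, 68, 76, 76, 76, 75, 78, 77, 77, 79, 92, 122, 138, 141, 130, 108, 98]
204 [91, 88, 101, 126, 126, 89, 73, 72, 75, 76, 77, 77, 80, 78, 79, 96, 131, 143, 144, 144, 143, 142]
```

The socket again shows a single face to the camera, so the turn is about 85°, and it is square. I add about 10° to line the pads up with the slope, then regrip lower and draw off along the board normal.

```bash
python3 -m jog '[[[0,0,0,0.08],[0,0,0,0.16],[0,0,0,0.2],[0,0,0,0.2],[0,0,0,0.2]]]'
python3 m.py | head -1
python3 -m jog '[[[0,0,0,0],[0,0,0,0],[0,0,0,0],[0,0,0,0]]]' 4.5 20
python3 -c "
from h import *
go([.4745,.3010,.155],100)"
```

```text
time_s: 28.8
ee_pos: [0.4698, 0.3014, 0.1921]
tcp_rot: [-0.281, 3.128, 0.002]
wrist_force: [-1.9, 3.0, 5.3]
width: 0.0258
grip_force: 19.0
handle rows [148. 246. 254.] [179. 243. 252.] fit u at v=155,178: [249.83 247.75]
time_s: 29.25
ee_pos: [0.4695, 0.3001, 0.1912]
tcp_rot: [0.275, -3.129, 0.002]
wrist_force: [-0.5, -0.0, -0.5]
width: 0.0448
grip_force: 0.0
shift cm [-0.51  0.01  3.62] twist 0.001 | t 29.25 y 100.0 tcp [0.4695 0.3001 0.1912] tilt 0.07 F [-0.5 -0.  -0.5] M [-0.02 -0.01  0.01] w 0.0448 g 0.0 q7 1.02
```

```bash
python3 -m jog '[[[-0.1,0.1,0.7,0],[-0.25,0.1,1.8,0],[-0.4,0.12,2.8,0],[-0.5,0.12,3.6,0],[-0.5,0.12,3.6,0],[-0.5,0.12,3.6,0]]]'
python3 -m jog '[[[0,0,0,0],[0,0,0,0],[0,0,0,0],[0,0,0,0],[0,0,0,0]]]' 2.0 25
python3 -c "
from h import *
go([.4745-.0094,.3010,.155+.044],100)"
python3 m.py | head -1
```

```text
time_s: 29.85
ee_pos: [0.4741, 0.3028, 0.1552]
tcp_rot: [0.275, -3.129, 0.001]
wrist_force: [-0.1, -0.3, 0.1]
width: 0.0449
grip_force: 0.0
time_s: 30.35
ee_pos: [0.4742, 0.3025, 0.1559]
tcp_rot: [-0.274, 3.129, -0.001]
wrist_force: [-2.3, -3.5, 4.6]
width: 0.0279
grip_force: 24.4
shift cm [ 0.92  0.01 -4.31] twist 0.0 | t 30.35 y 100.0 tcp [0.4742 0.3025 0.1559] tilt 0.02 F [-2.3 -3.5  4.6] M [-0.94  0.37 -0.06] w 0.0279 g 24.4 q7 1.01
handle rows [148. 246. 256.] [178. 244. 253.] fit u at v=155,178: [250.39 248.48]
```

```bash
python3 -m jog '[[[0,-0.1,0,0],[0,-0.13,0,0],[0.04,-0.13,-0.2,0],[0.1,-0.13,-0.5,0],[0.2,-0.13,-1,0],[0.32,-0.13,-1.5,0],[0.42,-0.13,-2,0]]]'
python3 -c "
from h import *
go([.4649,.3010,.199],100)"
python3 -m jog '[[[0.1,0,-0.5,0],[0.2,0,-1,0],[0.32,0,-1.5,0],[0.42,0,-2,0],[0.5,0,-2.5,0],[0.6,0,-3,0],[0.6,0,-3.5,0],[0.6,0,-3.5,0]]]'
python3 - <<'E'
from h import *
go([.355,.314,.2],100)
for n in("side","top"): np.save(f"pics/{n}9.npy",capture(n))
S=np.load("pics/side9.npy").astype(int); b=S[:,:,0]-S[:,:,2]
ins=np.array([.5028,.3025,.0423]); n=np.array([-.2077,-.0098,.978])
for s in(.006,.012,.018,.024,.03,.036,.041):
    u,v=proj("side",ins+n*s)[0]; v=int(round(v)); w=np.clip(b[v,236:257]-22,0,None); print(s,v,"pred u",u.round(1),"obs",((w*np.arange(236,257)).sum()/max(w.sum(),1)).round(2),w.tolist())
E
```

```text
time_s: 31.1
ee_pos: [0.47, 0.3009, 0.1761]
tcp_rot: [0.275, -3.129, -0.0]
wrist_force: [-0.0, -1.9, -2.8]
width: 0.027
grip_force: 24.3
shift cm [ 0.51  0.1  -2.29] twist 0.001 | t 31.1 y 100.0 tcp [0.47   0.3009 0.1761] tilt 0.01 F [-0.  -1.9 -2.8] M [-0.52 -0.09 -0.09] w 0.027 g 24.3 q7 1.01
time_s: 31.9
ee_pos: [0.4647, 0.3, 0.2114]
tcp_rot: [-0.275, 3.128, 0.001]
wrist_force: [-0.5, 0.9, -1.5]
width: 0.0266
grip_force: 23.8
shift cm [10.56  3.29  1.13] twist 0.001 | t 31.9 y 100.0 tcp [0.4647 0.3    0.2114] tilt 0.08 F [-0.5  0.9 -1.5] M [0.01 0.05 0.04] w 0.0266 g 23.8 q7 1.02
0.006 211 pred u 245.3 obs 245.63 [0, 0, 0, 0, 0, 0, 0, 20, 31, 34, 39, 40, 23, 0, 0, 0, 0, 0, 0, 0, 0]
0.012 208 pred u 245.5 obs 245.56 [0, 0, 0, 0, 0, 0, 0, 16, 44, 50, 51, 47, 19, 0, 0, 0, 0, 0, 0, 0, 0]
0.018 206 pred u 245.6 obs 245.78 [0, 0, 0, 0, 0, 0, 0, 8, 35, 50, 53, 50, 23, 0, 0, 0, 0, 0, 0, 0, 0]
0.024 204 pred u 245.8 obs 246.46 [0, 0, 0, 0, 0, 0, 0, 0, 15, 45, 54, 54, 43, 13, 0, 0, 0, 0, 0, 0, 0]
0.03 201 pred u 246.0 obs 246.59 [0, 0, 0, 0, 0, 0, 0, 0, 14, 43, 54, 52, 49, 19, 0, 0, 0, 0, 0, 0, 0]
0.036 199 pred u 246.1 obs 247.13 [0, 0, 0, 0, 0, 0, 0, 0, 14, 46, 54, 52, 53, 21, 0, 0, 0, 0, 0, 0, 14]
0.041 197 pred u 246.3 obs 247.02 [0, 0, 0, 0, 0, 0, 0, 0, 10, 37, 54, 49, 50, 20, 0, 0, 0, 0, 0, 0, 8]
```

```bash
python3 -m jog '[[[1,0,-1,0],[3,0.3,-1,0],[5.5,0.8,-1,0],[8,1.3,-1,0],[10.5,1.8,-1,0],[12,2.1,-1,0],[13,2.3,-1,0],[13,2.3,-1,0]]]' 2.0 30
python3 - <<'E'
from h import *
go([.3295,.3096,.16],100)
im={n:capture(n) for n in("side","top")}
for n in im: np.save(f"pics/{n}10.npy",im[n])
# driver: blue + socket axis in side view
S=im["side"]; b=(S[:,:,2].astype(int)-S[:,:,0]>25); v,u=np.where(b[100:215,220:300]);v+=100;u+=220
k=np.polyfit(v,u,1);print("blue v",v.min(),v.max(),"u at top/bot",np.polyval(k,[v.min(),v.max()]).round(1))
h=telemetry.sense()["ee_pos"]+[0,0,.0187]
for t in(0,6,12,18):
    a=np.array([-.985*np.sin(np.radians(t)),-.17*np.sin(np.radians(t)),np.cos(np.radians(t))]); print(t,proj("side",[h+.03*a,h-.051*a,h-.123*a]).round(1).tolist(),(h-.123*a).round(4))
# socket: rows below the handle
for r in range(v.max()+4,v.max()+26,4): print(r,S[r,236:276].mean(1).round().astype(int).tolist())
# pillars seen from the top: brass centroid near each top
T=im["top"].astype(int); bb=T[:,:,0]-T[:,:,2]
ins=np.array([.5028,.3025,.0423]);n=np.array([-.2077,-.0098,.978]);bx=np.array([.977,.046,.2079]);by=np.cross(n,bx)
for nm,p in(("loose",ins),("p(52,-43)",ins+.104*bx),("p(-52,43)",ins+.086*by),("p(52,43)",ins+.104*bx+.086*by)):
    q=proj("top",p+.040*n)[0]; y,x=np.mgrid[-6:7,-6:7]; c=np.round(q).astype(int); w=np.clip(bb[c[1]-6:c[1]+7,c[0]-6:c[0]+7]-35,0,None)
    print(nm,"pred",q.round(1),"obs",(c[0]+(w*x).sum()/w.sum()).round(2),(c[1]+(w*y).sum()/w.sum()).round(2))
E
```

```text
time_s: 32.8
ee_pos: [0.3315, 0.2999, 0.221]
tcp_rot: [-0.277, 3.129, 0.0]
wrist_force: [1.1, 0.5, -2.3]
width: 0.0269
grip_force: 30.1
shift cm [0.03 0.99 6.1 ] twist 0.002 | t 32.8 y 100.1 tcp [0.3315 0.2999 0.221 ] tilt 0.02 F [ 1.1  0.5 -2.3] M [-0.01 -0.04 -0.01] w 0.0269 g 30.1 q7 0.86
blue v 100 130 u at top/bot [270.3 268.5]
0 [[269.1, 98.5], [268.1, 129.3], [267.3, 154.7]] [0.3332 0.2998 0.1165]
6 [[269.3, 98.1], [267.8, 130.1], [266.6, 156.7]] [0.3459 0.302  0.1172]
12 [[269.5, 97.8], [267.5, 130.6], [265.8, 158.3]] [0.3584 0.3042 0.1192]
18 [[269.6, 97.7], [267.2, 131.0], [265.1, 159.4]] [0.3707 0.3063 0.1225]
134 [29, 31, 32, 32, 28, 33, 33, 33, 32, 29, 32, 33, 43, 71, 111, 130, 137, 137, 139, 139, 138, 137, 139, 136, 128, 110, 84, 68, 62, 61, 64, 72, 75, 75, 83, 106, 115, 105, 65, 41]
138 [36, 34, 34, 32, 31, 34, 37, 44, 51, 62, 68, 74, 74, 84, 107, 129, 135, 138, 135, 136, 134, 120, 98, 76, 67, 65, 67, 78, 88, 71, 68, 76, 80, 76, 81, 106, 115, 107, 67, 38]
142 [71, 71, 72, 72, 74, 74, 74, 75, 74, 75, 76, 73, 75, 75, 78, 95, 116, 122, 112, 90, 70, 64, 61, 65, 78, 105, 106, 86, 83, 83, 78, 76, 77, 76, 73, 67, 76, 91, 65, 36]
146 [75, 76, 76, 76, 77, 76, 75, 74, 73, 76, 75, 74, 75, 75, 75, 71, 65, 63, 63, 64, 58, 70, 103, 114, 117, 118, 115, 95, 80, 77, 77, 79, 78, 79, 78, 87, 106, 103, 69, 40]
150 [76, 74, 76, 76, 77, 76, 75, 73, 75, 74, 75, 72, 72, 67, 65, 63, 63, 59, 51, 43, 47, 67, 104, 118, 120, 117, 111, 92, 78, 77, 78, 78, 78, 77, 80, 88, 106, 103, 69, 37]
154 [88, 88, 88, 87, 83, 83, 80, 79, 74, 69, 67, 60, 62, 60, 53, 47, 44, 42, 43, 42, 43, 61, 97, 110, 113, 104, 81, 86, 89, 83, 78, 78, 78, 78, 75, 83, 107, 110, 83, 53]
loose pred [255.9 178.9] obs 255.77 179.45
p(52,-43) pred [253.8 136.7] obs 253.77 136.83
p(-52,43) pred [221.4 180.6] obs 221.75 181.01
p(52,43) pred [218.8 138.4] obs 218.93 138.86
```

The top view puts the loose pillar's top within 0.5 px of where a square one would be, so it stands square. I take the driver to its block.

```bash
python3 -m jog '[[[0,0.4,0,0],[0.03,0.9,1,0],[0.03,0.99,2.5,0],[0.03,0.99,4,0],[0.03,0.99,5.5,0],[0.03,0.99,6.5,0],[0.03,0.99,6.5,0],[0.03,0.99,6.5,0]]]'
python3 - <<'E'
from h import *
go([.3295,.3096,.146],100)
S=capture("side");np.save("pics/side11.npy",S)
h=telemetry.sense()["ee_pos"]+[0,0,.0187]
for t in(6,12,16):
    a=np.array([-.985*np.sin(np.radians(t)),-.17*np.sin(np.radians(t)),np.cos(np.radians(t))]); print(t,proj("side",[h-.051*a,h-.123*a]).round(1).tolist(),(h-.123*a).round(4))
g=S.mean(2).round().astype(int); sp=S.max(2).astype(int)-S.min(2)
print("block top pred corners",proj("side",[[.355+i*.03,.314+j*.03,.045] for i,j in((-1,-1),(-1,1),(1,1),(1,-1),(0,0))]).round(0).tolist())
for r in range(164,196,3): print(r,[f"{a}/{b}" for a,b in zip(g[r,254:284:2],sp[r,254:284:2])])
E
```

```text
time_s: 33.7
ee_pos: [0.3304, 0.3097, 0.1555]
tcp_rot: [0.275, -3.129, 0.0]
wrist_force: [-0.2, 1.1, -1.9]
width: 0.0267
grip_force: 30.1
shift cm [0.09 0.01 0.95] twist 0.001 | t 33.7 y 100.0 tcp [0.3304 0.3097 0.1555] tilt 0.02 F [-0.2  1.1 -1.9] M [ 0.02 -0.02  0.  ] w 0.0267 g 30.1 q7 0.8
6 [[271.0, 153.3], [269.7, 178.4]] [0.3433 0.312  0.0523]
12 [[270.7, 153.9], [269.1, 180.1]] [0.3558 0.3142 0.0543]
16 [[270.6, 154.2], [268.6, 181.1]] [0.364  0.3156 0.0563]
block top pred corners [[262.0, 176.0], [283.0, 180.0], [276.0, 191.0], [255.0, 186.0], [269.0, 183.0]]
164 ['25/31', '41/19', '115/12', '137/12', '135/14', '142/13', '90/9', '73/1', '79/2', '71/1', '59/18', '38/91', '36/97', '40/95', '127/22']
167 ['60/18', '129/13', '136/14', '136/13', '143/14', '145/15', '105/5', '76/2', '78/0', '81/2', '74/7', '40/77', '32/94', '38/92', '129/20']
170 ['129/13', '138/13', '133/12', '142/12', '145/14', '144/14', '104/5', '74/1', '78/1', '80/2', '75/7', '38/81', '35/93', '37/90', '130/20']
173 ['137/13', '123/13', '139/14', '146/13', '146/13', '146/14', '103/7', '77/0', '78/1', '78/0', '7
[... 340 characters left out ...]
, '143/13', '132/29', '74/51', '60/44', '63/44', '69/42', '71/39', '69/42', '67/38', '66/39', '62/46', '60/44', '62/45', '61/42']
185 ['146/14', '118/45', '113/80', '102/75', '96/70', '75/56', '68/48', '75/53', '76/54', '73/53', '65/48', '57/41', '62/47', '63/45', '56/38']
188 ['146/14', '100/32', '76/55', '78/57', '84/59', '89/64', '99/72', '101/72', '102/75', '103/74', '73/53', '62/47', '60/44', '55/40', '55/40']
191 ['144/13', '97/30', '69/48', '69/50', '68/50', '67/50', '69/49', '68/50', '69/51', '70/52', '73/52', '71/49', '56/41', '54/38', '56/39']
194 ['146/14', '97/31', '70/50', '69/51', '68/50', '67/47', '62/49', '65/48', '64/47', '63/47', '70/50', '68/51', '55/42', '55/39', '95/23']
```

```bash
python3 -m jog '[[[0.05,0,0.5,0],[0.05,0,1,0],[0.05,0,1.3,0],[0.05,0,1.5,0],[0.05,0,1.5,0]]]'
python3 -c "
from h import *
go([.355,.314,.13],100)"
```

```text
time_s: 34.25
ee_pos: [0.33, 0.3096, 0.1405]
tcp_rot: [-0.275, 3.129, 0.001]
wrist_force: [-0.3, 1.5, -2.2]
width: 0.0266
grip_force: 29.6
shift cm [-2.54 -0.    1.05] twist 0.001 | t 34.25 y 100.0 tcp [0.33   0.3096 0.1405] tilt 0.02 F [-0.3  1.5 -2.2] M [ 0.32 -0.25  0.04] w 0.0266 g 29.6 q7 0.79
```

```bash
python3 -m jog '[[[0,0,0.3,0],[0,0,0.5,0],[0,0,0.5,0]]]'
python3 -m jog '[[[-0.3,0,0,0],[-0.6,0,0,0],[-0.9,0,0,0],[-1.2,0,0,0],[-1.2,0,0,0]]]' 2.0 20
python3 -c "
from h import *
go([.355,.314,.13],100)"
```

```text
time_s: 34.55
ee_pos: [0.3301, 0.3096, 0.1354]
tcp_rot: [-0.275, 3.129, 0.001]
wrist_force: [1.2, 1.2, -2.9]
width: 0.0266
grip_force: 29.0
time_s: 35.05
ee_pos: [0.3419, 0.3116, 0.1355]
tcp_rot: [0.274, -3.129, -0.0]
wrist_force: [-2.1, 0.8, -1.7]
width: 0.0255
grip_force: 19.7
shift cm [-1.34  0.01  0.55] twist 0.0 | t 35.05 y 100.0 tcp [0.3419 0.3116 0.1355] tilt 0.01 F [-2.1  0.8 -1.7] M [0.33 0.52 0.05] w 0.0255 g 19.7 q7 0.8
```

```bash
python3 -m jog '[[[-0.3,0,0.1,0],[-0.6,0,0.2,0],[-0.9,0,0.3,0],[-1.2,0,0.4,0],[-1.45,0,0.5,0],[-1.45,0,0.5,0]]]' 2.0 20
python3 - <<'E'
from h import *
go([.355,.314,.13],100)
S=capture("side");np.save("pics/side12.npy",S)
sp=S.max(2).astype(int)-S.min(2); hs=cv2.cvtColor(S,cv2.COLOR_RGB2HSV)
wood=(hs[:,:,0]>8)&(hs[:,:,0]<25)&(hs[:,:,1]>90)
S0=np.load("pics/side0.npy");h0=cv2.cvtColor(S0,cv2.COLOR_RGB2HSV);w0=(h0[:,:,0]>8)&(h0[:,:,0]<25)&(h0[:,:,1]>90)
for w in(w0,wood):
    for r in(188,192,196): u=np.where(w[r,245:295])[0]+245; print(r,u.min(),u.max(),end="; ")
    c=np.where(w[170:215,262])[0]+170; print("col262",c.min(),c.max())
E
```

```text
time_s: 35.65
ee_pos: [0.3564, 0.314, 0.1303]
tcp_rot: [0.274, -3.13, -0.0]
wrist_force: [-1.6, 1.3, -2.1]
width: 0.0258
grip_force: 19.8
shift cm [0.13 0.02 0.03] twist 0.0 | t 35.65 y 100.0 tcp [0.3564 0.314  0.1303] tilt 0.0 F [-1.6  1.3 -2.1] M [0.54 0.5  0.02] w 0.0258 g 19.8 q7 0.82
188 257 282; 192 257 282; 196 245 280; col262 178 200
188 257 282; 192 257 282; 196 245 280; col262 179 200
```

```bash
python3 -m jog '[[[0.05,0,0.4,0],[0.1,0,0.8,0],[0.1,0,1.2,0],[0.1,0,1.4,0],[0.1,0,1.4,0]]]' 2.0 20
python3 -c "
from h import *
go([.355,.314,.1146],100)"
```

```text
time_s: 36.2
ee_pos: [0.355, 0.3135, 0.1163]
tcp_rot: [0.275, -3.129, 0.001]
wrist_force: [-0.4, -0.5, -1.7]
width: 0.0253
grip_force: 19.9
shift cm [-0.01  0.05  0.17] twist 0.001 | t 36.2 y 100.0 tcp [0.355  0.3135 0.1163] tilt 0.04 F [-0.4 -0.5 -1.7] M [-0.08  0.13  0.01] w 0.0253 g 19.9 q7 0.81
```

```bash
python3 -m jog '[[[0,0.03,0.1,0],[0,0.03,0.2,0],[0,0.03,0.3,0],[0,0.03,0.3,0]]]' 2.0 20
python3 -c "
from h import *
go([.355,.314,.1146],100)"
```

```text
time_s: 36.6
ee_pos: [0.3566, 0.3145, 0.1155]
tcp_rot: [-0.273, 3.126, 0.002]
wrist_force: [-0.7, -3.0, 19.4]
width: 0.0252
grip_force: 22.7
shift cm [ 0.17 -0.02  0.09] twist -0.0 | t 36.6 y 100.0 tcp [0.3566 0.3145 0.1155] tilt 0.23 F [-0.7 -3.  19.4] M [-1.11  0.27  0.04] w 0.0252 g 22.7 q7 0.8
```

The driver is on the bottom of its hole. I ease off, release and lift clear.

```bash
python3 -m jog '[[[0,0,-0.15,0],[0,0,-0.2,0],[0,0,-0.2,0]]]'
python3 -m jog '[[[0,0,0,0],[0,0,0,0],[0,0,0,0],[0,0,0,0],[0,0,0,0]]]' 3.4 20
python3 -m jog '[[[0,0,0,0],[0,0,0,0],[0,0,0,0],[0,0,-1,0],[0,0,-2.5,0],[0,0,-4.5,0],[0,0,-7,0],[0,0,-9,0],[0,0,-11,0],[0,0,-12,0],[0,0,-12,0]]]' 6.5 20
python3 -c "
from h import *
go([.3,.5,.24],100)"
```

```text
time_s: 36.9
ee_pos: [0.3555, 0.3143, 0.1158]
tcp_rot: [-0.274, 3.128, 0.001]
wrist_force: [2.0, -1.1, 3.7]
width: 0.0257
grip_force: 20.6
time_s: 37.4
ee_pos: [0.3548, 0.3141, 0.1155]
tcp_rot: [0.275, -3.129, 0.0]
wrist_force: [0.0, -1.0, -0.2]
width: 0.0339
grip_force: 0.0
time_s: 38.5
ee_pos: [0.3554, 0.3146, 0.2371]
tcp_rot: [-0.275, 3.127, 0.003]
wrist_force: [0.9, -0.2, -2.0]
width: 0.065
grip_force: 0.0
shift cm [ 2.22 19.22 -0.27] twist 0.001 | t 38.5 y 100.0 tcp [0.3554 0.3146 0.2371] tilt 0.17 F [ 0.9 -0.2 -2. ] M [-0.04  0.04 -0.02] w 0.065 g 0.0 q7 0.87
```

Next I move aside and check the driver and the pillar numerically from both cameras.

```bash
python3 -m jog '[[[0.2,2,0,0],[0.5,5,0,0],[0.9,8,0,0],[1.3,11,0,0],[1.7,14,0,0],[2,17,0,0],[2.2,19,0,0],[2.2,20,0,0],[2.2,20,0,0]]]'
python3 - <<'E'
from h import *
S=capture("side");T=capture("top")
def blue(I,box):
    u0,u1,v0,v1=box; b=(I[v0:v1,u0:u1,2].astype(int)-I[v0:v1,u0:u1,0]>30); v,u=np.where(b); return u+u0,v+v0
S0=np.load("pics/side0.npy");T0=np.load("pics/top0.npy")
for I in(S0,S):
    u,v=blue(I,(255,290,130,185)); k=np.polyfit(v,u,1); print("side blue n",len(u),"cen",u.mean().round(2),v.mean().round(2),"v",v.min(),v.max(),"slope",k[0].round(3))
for I in(T0,T):
    g=I[225:252,238:266].astype(int); m=(g[:,:,2]-g[:,:,0]>8); v,u=np.where(m); print("top blue n",m.sum(),"cen",u.mean().round(2)+238,v.mean().round(2)+225)
d=np.array([.355,.314]);
for a in([0,0],[.14,0],[-.14,0],[0,.14],[0,-.14]): q=proj("side",[[d[0]+a[0]*.14,d[1]+a[1]*.14,.15],[d[0]+a[0]*.075,d[1]+a[1]*.075,.085]]);e=q[1]-q[0];print(a,"top",proj("top",[[d[0]+a[0]*.15,d[1]+a[1]*.15,.163]]).round(1),"side",q[0].round(1),(e[0]/e[1]).round(3))
bb=T.astype(int);bb=bb[:,:,0]-bb[:,:,2]
ins=np.array([.5028,.3025,.0423]);n=np.array([-.2077,-.0098,.978]);bx=np.array([.977,.046,.2079]);by=np.cross(n,bx)
for p in(ins,ins+.104*bx,ins+.086*by,ins+.104*bx+.086*by):
    q=proj("top",p+.040*n)[0]; y,x=np.mgrid[-6:7,-6:7]; c=np.round(q).astype(int); w=np.clip(bb[c[1]-6:c[1]+7,c[0]-6:c[0]+7]-35,0,None)
    print("top pillar d",(c[0]+(w*x).sum()/w.sum()-q[0]).round(2),(c[1]+(w*y).sum()/w.sum()-q[1]).round(2))
go([.3,.5,.24],100)
E
```

```text
time_s: 39.4
ee_pos: [0.2976, 0.5078, 0.2344]
tcp_rot: [0.277, -3.128, 0.002]
wrist_force: [0.4, -0.1, 0.2]
width: 0.065
grip_force: 0.0
side blue n 290 cen 270.92 157.98 v 144 172 slope -0.008
side blue n 245 cen 270.45 158.58 v 146 172 slope -0.045
top blue n 103 cen 251.97 238.02
top blue n 114 cen 251.79 238.11
[0, 0] top [[250.9 237.1]] side [270.3 147.5] -0.036
[0.14, 0] top [[250.9 227.7]] side [267.8 150.8] 0.018
[-0.14, 0] top [[250.9 246.6]] side [272.6 144.4] -0.082
[0, 0.14] top [[241.5 237.1]] side [277.7 148.8] -0.201
[0, -0.14] top [[260.3 237.1]] side [263.  146.3] 0.118
top pillar d -0.09 0.54
top pillar d -0.08 0.17
top pillar d 0.37 0.39
top pillar d 0.15 0.43
shift cm [-0.   -0.61 -0.51] twist -0.0 | t 39.5 y 100.0 tcp [0.2989 0.506  0.2349] tilt 0.1 F [ 0.4  0.1 -0.5] M [-0.03  0.03  0.  ] w 0.065 g 0.0 q7 0.52
```

```bash
python3 -c "
from plant import workorder
print(workorder.sign_off())"
```

```text
the job is handed in; nothing more can be done
None
```

The job is handed in: the pillar is turned about 95° clockwise (estimated from the tool's turn) and measures square to the board, and the driver is back upright in its block. One risk remains: partway through the turn the driver leaned about 5°, close to the 4.9° pillar limit, before I straightened it; I could not measure the pillar's own lean then, and the sign-off returned no verdict.

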